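# Find the free cell of the sample carrier by touch and load the water-sample bottle

### The arm

A 6-joint arm with a two-finger parallel gripper is mounted at the origin on the work surface. World frame = base frame: x ahead of the robot, y to its left, z up, the work surface at z = 0. Lengths are in m, angles in rad, forces in N, time in s.
With the tool pointing down it reaches from about 0.375 to 0.975 m from the base axis. Payload 3.8 kg.
Tool frame: the origin (TCP) lies midway between the tips of the shut fingers; the grasp point (between the pads) lies 19 mm behind it; z points along the fingers, y is the direction in which the jaws open and shut (so a half turn about z gives the same grasp; the last joint's range is limited). The gripper opens to 85 mm and grips with 20 to 120 N. Pads are 22 mm wide; open, the fingers measure 114 mm over their backs; the gripper's body (76 mm by 85 mm) begins 54 mm behind the grasp point. The pads swing forward as they close: fully open they stand 13 mm farther back than shut.
Start: joints at [1.261, 0.264, 1.604, -0, 1.274, -0.037], TCP at [0.182, 0.65, 0.199] pointing down, gripper open.
Joint ranges: [-2.63, 2.63], [-0.94, 2.18], [0.31, 2.57], [-1.31, 4.45], [0, 2.66], [-2.55, 2.55]. Speed limits (rad/s): [2.57, 2.57, 3.14, 3.14, 3.14, 3.14].

### API

Orientations are given as a rotation vector (axis times angle).
In Python, from workcell import bot gives the robot as it stands.
- The arm moves only by the tool arm_command, never from a script. Its argument "targets" is text: rows parted by semicolons, each of 7 numbers parted by spaces: the shift along the tool's x, y, z in mm, then the turn, a rotation vector about the tool's x, y, z in degrees, then the opening, from 0 (shut) to 1 (fully open). A call has 1 to 10 rows; each row is the pose to reach, as a shift and turn from the pose commanded when the call began, along the tool's axes at that moment; what a row does not reach only later rows make up. A row lasts 1/12 s, in which the tool goes at most 41.7 mm and 7.16 degrees, less where a joint would pass 70% of its speed; a pose out of reach is approached as far as the arm can. A call with a gripper value outside its range is refused whole. The fingers move at their own pace and stop on an object; "newtons" is the grip in N (left out, the last holds). Time passes only in rows, so rows that repeat a pose let the fingers close. It gives the time, the measured TCP pose, the force and the opening at its end, in the units of the state.
- bot.read_state(): the state, without advancing time (a new reading comes with each control period).
- bot.read_camera(name): name is "scene" or "top" or "wrist"; returns (picture, depth): 400x640x3 uint8, blue, green, red; 400x640 float32, m along the optical axis (not along the pixel's ray), 0 where there is no reading.
- bot.camera_params(name): a dict with "fov_y" (degrees; the focal length in pixels is half the picture's height over the tangent of half this angle, whatever the lens; pixels are square), "cx", "cy" (the principal point, pixels), "k1" (the pictures are not rectified: a ray, as slopes to the right and down, at radius r is drawn at 1 + k1 r^2 times it, then the intrinsics apply), "xyz" and "rotation" of the camera in the world; the wrist camera has in their place "T_tool_cam" (4x4, takes a point from camera to tool coordinates, whose origin is the TCP and whose axes are the flange's). Camera axes: x right, y up, looking along -z (the intrinsics and any distortion apply to the point x, -y, -z); pixel columns grow to the right and rows downward; lengths in m; the calibration is good to about 2 mm. A picture is of the moment at which its call begins: read the wrist's pose just before it. camera_params takes no time and is no camera call.
- bot.finish_job(): hands the job in, once; it reports no verdict.
The state is a dict: "time": time; "q": joint angles; "joint_vel": joint speeds; "joint_torque": joint torques, N m; "tool_pos": TCP position; "tcp_rot": TCP orientation; "wrist_force": force on the tool from outside, world axes, zero at the start; "torque": the same for the moment, N m; "width": opening from 0.0 (shut) to 1.0 (fully open).
Only numpy, scipy, OpenCV 4.12 (cv2) and the standard library are available. Lean on these libraries where they do the work, as an engineer would, in place of code of your own. Each camera call takes 0.05 s, during which the arm holds its last target.

### The job

Three of the four flap-covered cells of the blue sample carrier already hold a short jar that cannot be seen: first, with the bottle left lying, feel down through the flaps with the fingertips until you have found the free cell and reached well below where a jar's top would be. Then stand the square red-capped bottle upright on the desk and let go of it, so that you can take it afresh by its cap, and lower it without dropping it into the free cell, fully down and upright. Let go of it, and leave the other things on the desk undisturbed.

Things in the scene. Friction and masses are not known exactly. Their poses are not given: they have to be found in the camera images.
- carrier: insulated sample carrier, navy with a cream top, 148 x 148 mm, 112 mm high, fixed. Origin under its centre, z up. 2 x 2 square cells along its x and y, 54 mm wide inside, centres 66 mm apart, floors 100 mm below the flat top rim. Three cells, different each time and not to be seen, hold a jar 36 mm across, its top 30 mm below the rim. A thin steel handle lies folded 15 mm off its -x side, under 90 mm high.
- cell1 (a point): centre of the mouth of cell 1 (carrier's -x, +y corner), at rim height, 112 mm above the desk; axes as the carrier's. Each cell is covered level with the rim by two thin slippery grey leaves, 26 mm long, hinged at its -x and +x walls and meeting in the middle; they swing down under about 1 to 2 N and spring shut again.
- cell2 (a point): the same for cell 2 (+x, +y corner). Feeling a cell: over a jar the fingertips stop hard 30 mm below the rim; fingertips that get 40 mm below the rim unstopped have found the free cell.
- cell3 (a point): the same for cell 3 (-x, -y corner). The free cell holds only a flat cold disc 10 mm thick on its floor (its top 90 mm below the rim), on which the bottle is to stand.
- cell4 (a point): the same for cell 4 (+x, -y corner)
- bottle_mid (a point): centre of the white sample bottle (100 to 200 g), half-way along it. x axis from base to cap; it starts lying on a flat side, this point 18 mm above the desk. 120 mm long: body 36 x 36 mm square for 84 mm from the base, sloping shoulder 8 mm, red round cap 28 mm across and 28 mm long. Rigid; grip body or cap. Standing on the cold disc in the carrier, 30 mm of it (the cap) stands above the rim.
- bottle_base (a point): middle of the bottle's base, 60 mm from its centre; axes as bottle_mid
- bottle_cap (a point): middle of the bottle's red cap, 46 mm from its centre, 14 mm from its end; axes as bottle_mid
- bottle: the same sample bottle; origin in the middle of the side it lies on at the start, 18 mm from bottle_mid; axes as bottle_mid
- bell: desk bell: yellow base 84 mm across, chrome dome, 52 mm high; loose, to be left where it is; origin under its centre
- paperweight: green glass egg paperweight, 44 mm across, 51 mm high; loose, to be left where it is; origin under its centre
- dampener: flat orange finger dampener, 72 mm across, 24 mm high; loose, to be left where it is; origin under its centre
- pen_cup: dark pen cup with pens, 76 mm across, 145 mm high over the pens; loose, to be left where it is; origin under its centre
- stapler: red stapler, 130 x 34 x 46 mm, along its x; loose, to be left where it is; origin under its centre
- stamp: rubber stamp with a turned wooden handle, 50 x 22 mm, 63 mm high; loose, to be left where it is; origin under its centre
- spare_jar: short white sample jar with a green cap standing on the desk, 36 mm across, 70 mm high, like those inside the carrier; not to be used; loose, to be left where it is; origin under its centre
Not all that is in view belongs to the job. What is shaped like the bottle but orange is not meant. What is shaped like the carrier but purple is not meant.

How it is judged:
On the way, in this order (a step that is already met when the one before it is completed fails the run):
1. with the bottle still lying in place (moved under 30 mm), the fingertips are in the free cell, below a jar's top: grasp point within 20 mm of the cell's centre lines, 18 mm under the rim (distance of bottle_mid from where it was at the start of the episode below 0.03 m and ((x of the grasp point in the frame of cell1 between -0.02 and 0.02 m and y of the grasp point in the frame of cell1 between -0.02 and 0.02 m and z of the grasp point in the frame of cell1 below -0.018 m) or (x of the grasp point in the frame of cell2 between -0.02 and 0.02 m and y of the grasp point in the frame of cell2 between -0.02 and 0.02 m and z of the grasp point in the frame of cell2 below -0.018 m) or (x of the grasp point in the frame of cell3 between -0.02 and 0.02 m and y of the grasp point in the frame of cell3 between -0.02 and 0.02 m and z of the grasp point in the frame of cell3 below -0.018 m) or (x of the grasp point in the frame of cell4 between -0.02 and 0.02 m and y of the grasp point in the frame of cell4 between -0.02 and 0.02 m and z of the grasp point in the frame of cell4 below -0.018 m))), for 0.1 s.
2. the bottle stands upright on the desk, let go of (base within 10 mm of the desk, leaning less than 0.12 rad) (angle between bottle's own x axis and vertical below 0.12 rad and height (world z) of bottle_base below 0.01 m and contact force between the fingers and bottle below 0.1 N and linear speed of bottle below 0.03 m/s), for 0.2 s.
At the end, for the whole second after the job is handed in: The bottle stands at rest in one of the carrier's cells: its base within 16 mm of the cell's centre lines and more than 84 mm below the rim (standing on the cold disc), its cap up, leaning less than 0.17 rad, and let go of (((x of bottle_base in the frame of cell1 between -0.016 and 0.016 m and y of bottle_base in the frame of cell1 between -0.016 and 0.016 m and z of bottle_base in the frame of cell1 below -0.084 m) or (x of bottle_base in the frame of cell2 between -0.016 and 0.016 m and y of bottle_base in the frame of cell2 between -0.016 and 0.016 m and z of bottle_base in the frame of cell2 below -0.084 m) or (x of bottle_base in the frame of cell3 between -0.016 and 0.016 m and y of bottle_base in the frame of cell3 between -0.016 and 0.016 m and z of bottle_base in the frame of cell3 below -0.084 m) or (x of bottle_base in the frame of cell4 between -0.016 and 0.016 m and y of bottle_base in the frame of cell4 between -0.016 and 0.016 m and z of bottle_base in the frame of cell4 below -0.084 m)) and angle between bottle's own x axis and vertical below 0.17 rad and linear speed of bottle below 0.02 m/s and contact force between the fingers and bottle below 0.1 N); the robot touches nothing.
It fails at once if a bystander on the desk is shoved more than 40 mm or knocked over (distance of any of bell, paperweight, dampener, pen_cup, stapler, stamp, spare_jar from where it was at the start of the episode above 0.04 m or angle between any of bell, paperweight, dampener, pen_cup, stapler, stamp, spare_jar's own z axis and vertical above 0.5 rad).
It fails at once if the upright bottle is dropped from a height (let go of, leaning less than 0.5 rad and faster than 0.7 m/s: a fall of over about 25 mm) (contact force between the fingers and bottle below 0.1 N and angle between bottle's own x axis and vertical below 0.5 rad and linear speed of bottle above 0.7 m/s).
It also fails if it takes over 72 s, if anything falls off the work surface, if the arm or the gripper's body presses on something with over 40 N, if the wrist force passes 120 N, or if a joint passes its speed limit or range.

## Working session

There is one attempt and no reset: what is moved stays moved. The work goes in short steps, Python scripts to look and compute and a tool call to move; the robot and the scene stay as the last step left them, time stands still between calls to the robot, and variables do not carry over. Pictures are saved under pics/ and viewed, and the job is handed in when it is done.

Besides the shell and the picture viewer there is one more tool, called after "Request:" as name(argument=value, ...) on one line, values as JSON. arm_command: Moves the arm, as the interface text tells. Its arguments: {"type":"object","properties":{"targets":{"type":"string"},"newtons":{"type":"number"}},"required":["targets"]}

```bash
ls; mkdir -p pics; cat > h.py <<'E'
import numpy as np, cv2
from scipy.spatial.transform import Rotation as R
from workcell import bot
def intr(p):
    f=200/np.tan(np.radians(p["fov_y"])/2); K=np.array([[f,0,p["cx"]],[0,f,p["cy"]],[0,0,1.]])
    return K,np.array([p["k1"],0,0,0,0.])
def pose(name,st=None):
    p=bot.camera_params(name)
    if "T_tool_cam" in p:
        T=np.eye(4);T[:3,3]=st["tool_pos"];T[:3,:3]=R.from_rotvec(st["tcp_rot"]).as_matrix()
        return p,T@np.array(p["T_tool_cam"])
    T=np.eye(4);T[:3,3]=p["xyz"]; r=np.array(p["rotation"])
    T[:3,:3]=r if r.shape==(3,3) else R.from_rotvec(r).as_matrix()
    return p,T
def cloud(name,depth,st=None):
    p,T=pose(name,st);K,d=intr(p)
    v,u=np.mgrid[0:400,0:640]
    n=cv2.undistortPoints(np.stack([u,v],-1).reshape(-1,1,2).astype(float),K,d).reshape(400,640,2)
    P=np.stack([n[...,0]*depth,-n[...,1]*depth,-depth],-1)
    return P@T[:3,:3].T+T[:3,3]
def proj(name,X,st=None):
    p,T=pose(name,st);K,d=intr(p)
    c=(np.atleast_2d(X)-T[:3,3])@T[:3,:3]; c=c*[1,-1,-1]
    return cv2.projectPoints(c,np.zeros(3),np.zeros(3),K,d)[0][:,0]
def snap(name,tag):
    st=bot.read_state(); im,de=bot.read_camera(name)
    cv2.imwrite(f"pics/{tag}.png",im); W=cloud(name,de,st); np.savez(f"{tag}.npz",im=im,de=de,W=W,tp=st["tool_pos"],tr=st["tcp_rot"])
    return im,de,W,st
E
python3 - <<'E'
from h import *
print(bot.camera_params("scene"));print(bot.camera_params("top"));print(bot.camera_params("wrist"))
for n in ["scene","top","wrist"]: snap(n,n+"0")
print(bot.read_state())
E
```

```text
pics
{'fov_y': 52.15427323376517, 'cx': 317.3112359013091, 'cy': 196.0717931022678, 'k1': 0.011940824947989518, 'xyz': array([1.223931  , 0.56679844, 0.77998807]), 'rotation': array([0.51376039, 0.96584538, 1.96873645])}
{'fov_y': 42.573095502792896, 'cx': 315.13375247190277, 'cy': 199.6568287871491, 'k1': -0.03786912676297926, 'xyz': array([0.15351738, 0.08338376, 1.66201787]), 'rotation': array([ 0.17036947, -0.16685062, -1.50094809])}
{'fov_y': 59.52472742689222, 'cx': 320.2898716358741, 'cy': 203.8608819896609, 'k1': -0.06441508436964095, 'T_tool_cam': array([[-6.65318637e-04,  9.60973403e-01,  2.76639975e-01,
         6.98910668e-02],
       [ 9.99999762e-01,  5.88806484e-04,  3.59641110e-04,
         7.06119986e-04],
       [ 1.82718131e-04,  2.76640148e-01, -9.60973566e-01,
        -1.73907630e-01],
       [ 0.00000000e+00,  0.00000000e+00,  0.00000000e+00,
         1.00000000e+00]])}
{'time': 0.15, 'q': array([ 1.26110819e+00,  2.64628805e-01,  1.60508067e+00,  4.78053893e-06,
        1.27368604e+00, -3.68575699e-02]), 'joint_vel': array([ 0.00027856, -0.00388133, -0.00308712,  0.0002607 , -0.00032336,
       -0.00039333]), 'joint_torque': array([ 4.73817690e-04, -5.15896583e+01, -3.67963958e+01, -1.82095960e-04,
        7.90285645e-03, -1.37191660e-05]), 'tool_pos': array([0.18166484, 0.64944046, 0.19810425]), 'tcp_rot': array([-4.27192437e-01, -3.11209288e+00,  2.78799707e-03]), 'wrist_force': array([-0.58701105,  0.53560805, -0.1326737 ]), 'torque': array([-0.03987334,  0.03045712,  0.00153903]), 'width': 0.9949902241632861}
```

View pics/scene0.png

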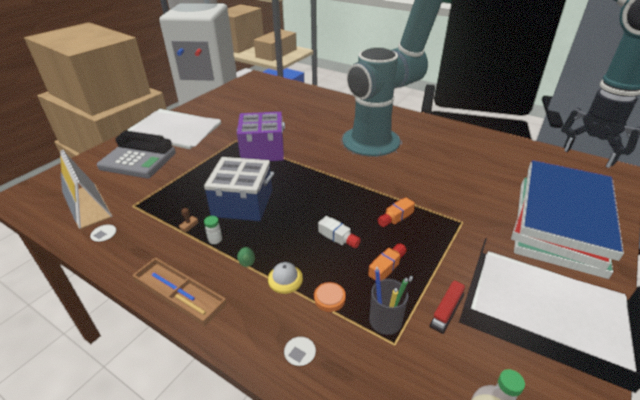

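View pics/top0.png

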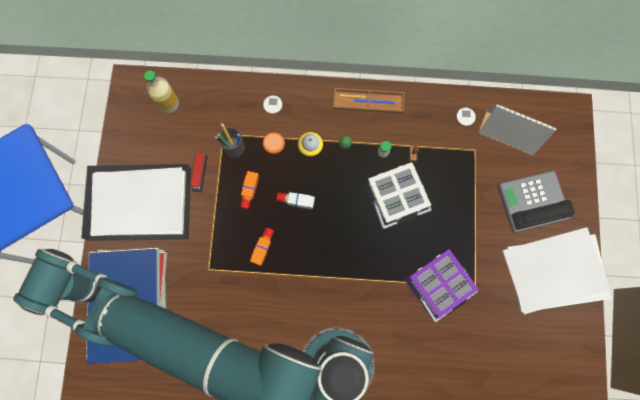

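View pics/wrist0.png

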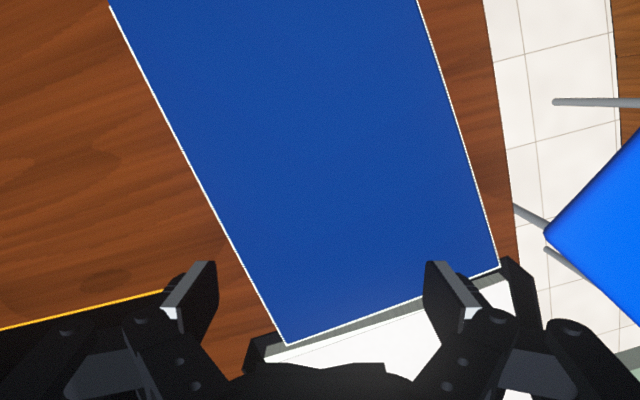

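```bash
python3 - <<'E'
from h import *
d=np.load("top0.npz");im,W=d["im"],d["W"]
a=cv2.resize(im[150:240,350:450],None,fx=5,fy=5,interpolation=cv2.INTER_CUBIC)
b=cv2.resize(im[165:235,265:335],None,fx=5,fy=5,interpolation=cv2.INTER_CUBIC)
c=np.zeros((450,800,3),np.uint8);c[:,:440]=a[:450,:440];c[:350,450:800]=b;cv2.imwrite("pics/crop1.png",c)
hsv=cv2.cvtColor(im,cv2.COLOR_BGR2HSV)
# bottle
m=np.zeros((400,640),bool);m[185:215,270:322]=1
m&=(W[...,2]>0.008)&(W[...,2]<.06)
P=W[m];print(len(P),P.mean(0),P.min(0),P.max(0))
r=cv2.minAreaRect((P[P[:,2]>.025][:,:2]*1000).astype(np.float32));print("bottle",r)
red=m&((hsv[...,0]<8)|(hsv[...,0]>172))&(hsv[...,1]>120)
print("cap",W[red].mean(0),"white",W[m&~red].mean(0), np.median(W[m][:,2]))
# carrier rim
m=np.zeros((400,640),bool);m[150:240,360:440]=1
m&=(W[...,2]>0.102)&(W[...,2]<.13)
P=W[m];print(len(P),np.median(P[:,2]));r=cv2.minAreaRect((P[:,:2]*1000).astype(np.float32));print("carrier",r,cv2.boxPoints(r))
for n,(u,v) in dict(bell=(310,143),egg=(345,142),damp=(274,143),cup=(231,145),stap=(199,172),stamp=(413,153),jar=(385,149),bigb=(160,90)).items(): print(n,W[v,u].round(3))
E
```

```text
442 [0.50983615 0.15879534 0.0319164 ] [0.46788238 0.08077601 0.00806641] [0.55929577 0.25037098 0.04648429]
bottle ((512.6997680664062, 163.12596130371094), (120.11936950683594, 39.36162567138672), 82.41124725341797)
cap [0.51578005 0.21021434 0.02779527] white [0.50871767 0.14911972 0.03269189] 0.03398006936578235
2171 0.11136219370295519
carrier ((536.4887084960938, -161.26193237304688), (154.64712524414062, 150.2352752685547), 24.91923713684082) [[ 434.71368  -125.71709 ]
 [ 498.01385  -261.96585 ]
 [ 638.26373  -196.80678 ]
 [ 574.96356   -60.558014]]
bell [0.699 0.127 0.046]
egg [0.71  0.012 0.047]
damp [0.701 0.249 0.017]
cup [ 0.692  0.397 -0.004]
stap [0.574 0.48  0.056]
stamp [ 0.693 -0.217  0.028]
jar [ 0.687 -0.118  0.068]
bigb [0.809 0.61  0.154]
```

View pics/crop1.png

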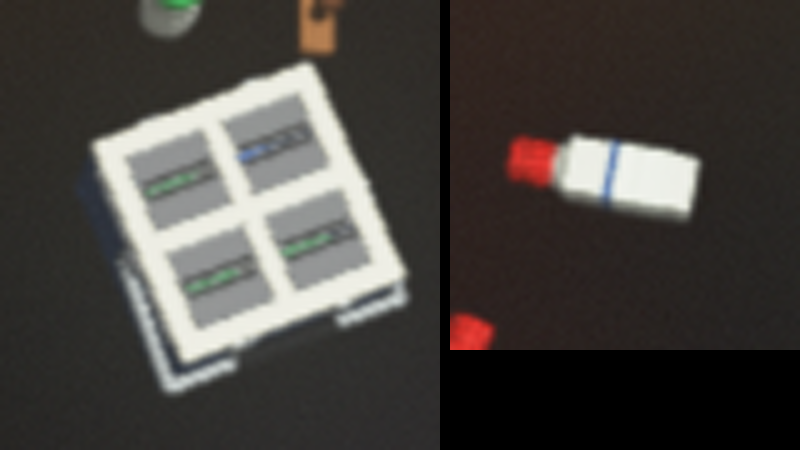

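```bash
cat >> h.py <<'E'
def plan(pos,Rw,st=None,cmdpose=None):
    st=st or bot.read_state()
    p0=np.array(st["tool_pos"]);R0=R.from_rotvec(st["tcp_rot"])
    d=R0.inv().apply(np.array(pos)-p0)*1000; r=np.degrees((R0.inv()*Rw).as_rotvec())
    print("move",d.round(1),r.round(2),"len",np.linalg.norm(d).round(0),"ang",np.linalg.norm(r).round(1))
def down(yaw): # tool x horizontal at world yaw (deg), tool z down
    x=np.array([np.cos(np.radians(yaw)),np.sin(np.radians(yaw)),0]);z=np.array([0,0,-1.]);y=np.cross(z,x)
    return R.from_matrix(np.stack([x,y,z],1))
E
python3 - <<'E'
from h import *
s=bot.read_state();print(R.from_rotvec(s["tcp_rot"]).as_matrix().round(2))
for y in (-155,-65,25,115): plan([.537,-.161,.30],down(y))
E
```

```text
[[-0.96  0.27 -0.  ]
 [ 0.27  0.96 -0.  ]
 [ 0.   -0.   -1.  ]]
move [-560.6 -684.9 -100.7] [-1.000e-01 -4.000e-02 -4.063e+01] len 891.0 ang 40.6
move [-560.6 -684.9 -100.7] [-5.0000e-02 -1.2000e-01 -1.3063e+02] len 891.0 ang 130.6
move [-560.6 -684.9 -100.7] [-5.0000e-02  1.2000e-01  1.3937e+02] len 891.0 ang 139.4
move [-560.6 -684.9 -100.7] [-1.000e-01  4.000e-02  4.937e+01] len 891.0 ang 49.4
```

Request:
arm_command(targets="-20 -24 -100 0 0 0 0;-50 -60 -100 0 0 5 0;-560 -685 -100 0 0 49 0;-560 -685 -100 0 0 49 0;-560 -685 -100 0 0 49 0;-560 -685 -100 0 0 49 0;-560 -685 -100 0 0 49 0;-560 -685 -100 0 0 49 0;-560 -685 -100 0 0 49 0;-560 -685 -100 0 0 49 0")

```text
time: 0.98
tool_pos: [0.333, 0.3035, 0.2796]
tcp_rot: [1.68, 2.655, -0.0]
wrist_force: [1.6, 0.4, 0.6]
width: -0.0
```

```bash
python3 - <<'E'
from h import *
plan([.537,-.161,.30],down(115))
E
```

```text
move [-507.1  -14.4  -20.3] [0.   0.01 0.35] len 508.0 ang 0.3
```

Request:
arm_command(targets="-507 -14 -20 0 0 0 0;-507 -14 -20 0 0 0 0;-507 -14 -20 0 0 0 0;-507 -14 -20 0 0 0 0;-507 -14 -20 0 0 0 0;-507 -14 -20 0 0 0 0;-507 -14 -20 0 0 0 0;-507 -14 -20 0 0 0 0;-507 -14 -20 0 0 0 0;-507 -14 -20 0 0 0 0")

```text
time: 1.82
tool_pos: [0.501, -0.0776, 0.2962]
tcp_rot: [1.68, 2.655, 0.0]
wrist_force: [-0.3, 1.6, 0.1]
width: 0.002
```

```bash
python3 - <<'E'
from h import *
plan([.537,-.161,.30],down(115))
E
```

```text
move [-90.7  -3.2  -3.8] [ 0.01 -0.    0.34] len 91.0 ang 0.3
```

Request:
arm_command(targets="-91 -3 -4 0 0 0.3 0;-91 -3 -4 0 0 0.3 0;-91 -3 -4 0 0 0.3 0;-91 -3 -4 0 0 0.3 0;-91 -3 -4 0 0 0.3 0;-91 -3 -4 0 0 0.3 0")

```text
time: 2.32
tool_pos: [0.5365, -0.1576, 0.2999]
tcp_rot: [-1.685, -2.65, -0.001]
wrist_force: [-0.5, 0.1, -0.4]
width: 0.003
```

```bash
python3 - <<'E'
from h import *
snap("wrist","w1"); s=snap("top","top1")[3]; print(s["tool_pos"],s["wrist_force"])
E
```

```text
[ 0.53656523 -0.15736839  0.30014781] [-0.44552698  0.55512573 -0.21340993]
```

View pics/w1.png

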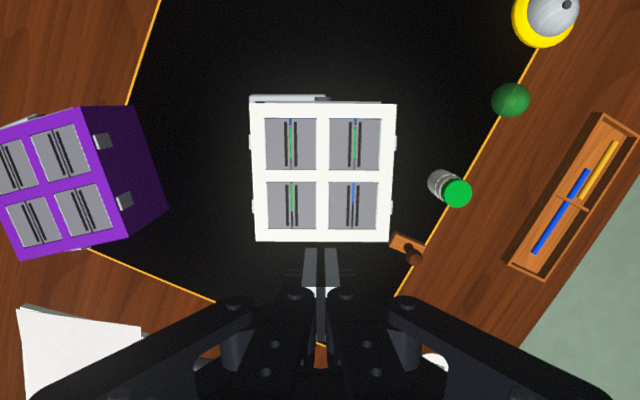

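```bash
cat > fit.py <<'E'
from h import *
def fit(tag,top=False):
    d=np.load(tag+".npz");im,W=d["im"],d["W"]
    m=(abs(W[...,2]-.112)<.012)&(im.min(2)>185)&(np.hypot(W[...,0]-.537,W[...,1]+.161)<.12)
    m=cv2.morphologyEx(m.astype(np.uint8),cv2.MORPH_OPEN,np.ones((3,3)))
    n,l,s,c=cv2.connectedComponentsWithStats(m);k=1+s[1:,4].argmax()
    P=W[l==k];z=np.median(P[:,2]);r=cv2.minAreaRect((P[:,:2]*1000).astype(np.float32))
    print(tag,len(P),"z",z.round(4),r)
if __name__=="__main__":
    fit("w1");fit("top1");fit("top0")
    d=np.load("w1.npz");im=d["im"];W=d["W"]
    cv2.imwrite("pics/w1c.png",cv2.resize(im[85:250,240:410],None,fx=3.5,fy=3.5,interpolation=cv2.INTER_CUBIC))
    for p in [(324,171),(291,144),(354,144),(291,205),(354,205)]: print(p,W[p[1],p[0]].round(4))
E
python3 fit.py
```

```text
w1 9498 z 0.1111 ((539.6392822265625, -159.05018615722656), (152.53782653808594, 148.4729766845703), 24.86175537109375)
top1 268 z 0.1115 ((554.2671508789062, -97.51497650146484), (66.54304504394531, 124.10234069824219), 72.81475830078125)
top0 1052 z 0.1118 ((537.11328125, -161.8665771484375), (151.9124755859375, 148.73538208007812), 24.83550453186035)
(324, 171) [ 0.5395 -0.1535  0.1122]
(291, 144) [ 0.4958 -0.1467  0.0803]
(354, 144) [ 0.5593 -0.1167  0.0826]
(291, 205) [ 0.5244 -0.2114  0.0814]
(354, 205) [ 0.5849 -0.1737  0.1106]
```

View pics/w1c.png

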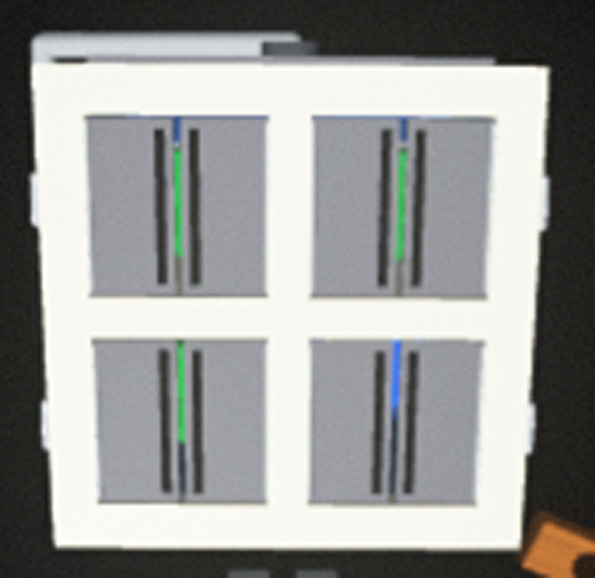

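```bash
python3 - <<'E'
from h import *
plan([.5822,-.1765,.125],down(114.9))
E
```

```text
move [-36.8  33.  175.3] [ 0.01 -0.02  0.28] len 182.0 ang 0.3
```

Request:
arm_command(targets="-37 33 80 0 0 0 0;-37 33 80 0 0 0 0;-37 33 175 0 0 0 0;-37 33 175 0 0 0 0;-37 33 175 0 0 0 0;-37 33 175 0 0 0 0;-37 33 175 0 0 0 0;-37 33 175 0 0 0 0")

```text
time: 3.08
tool_pos: [0.5842, -0.1782, 0.1277]
tcp_rot: [1.683, 2.649, 0.001]
wrist_force: [1.0, -0.8, 0.8]
width: -0.005
```

```bash
python3 - <<'E'
from h import *
s=snap("wrist","w2")[3];plan([.5822,-.1765,.070],down(114.9)); print(s["wrist_force"]);fit=None
E
```

```text
move [ 3.2 -1.7 58.6] [0.22 0.21 0.22] len 59.0 ang 0.4
[ 0.9853292  -0.83863967  0.76823652]
```

View pics/w2.png

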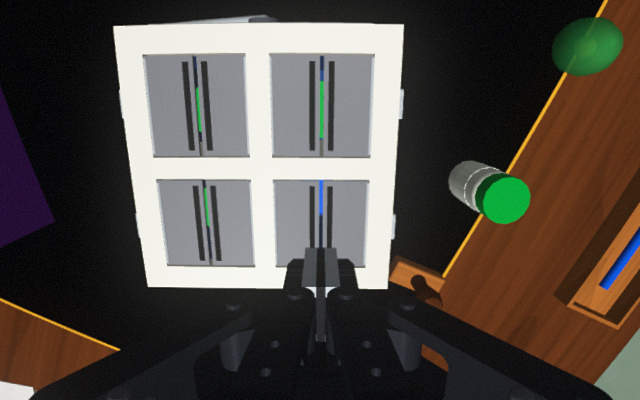

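Request:
arm_command(targets="3 -2 5 0 0 0 0;3 -2 12 0 0 0 0;3 -2 18 0 0 0 0;3 -2 24 0 0 0 0;3 -2 30 0 0 0 0;3 -2 36 0 0 0 0;3 -2 36 0 0 0 0")

```text
time: 3.72
tool_pos: [0.5782, -0.1763, 0.0871]
tcp_rot: [-1.685, -2.648, 0.001]
wrist_force: [-0.3, 0.6, -0.2]
width: -0.004
```

```bash
python3 - <<'E'
from h import *
plan([.5822,-.1765,.070],down(114.9)); print(bot.read_state()["wrist_force"])
E
```

```text
move [-1.9  3.5 17. ] [-0.14 -0.13  0.16] len 18.0 ang 0.2
[-0.32844149  0.62859413 -0.15872006]
```

Request:
arm_command(targets="-2 3 6 0 0 0 0;-2 3 12 0 0 0 0;-2 3 18 0 0 0 0;-2 3 18 0 0 0 0;-2 3 18 0 0 0 0;-2 3 18 0 0 0 0")

```text
time: 4.22
tool_pos: [0.5832, -0.1772, 0.0713]
tcp_rot: [-1.686, -2.65, 0.0]
wrist_force: [-0.5, 0.3, 1.0]
width: -0.0
```

```bash
python3 - <<'E'
from h import *
plan([.5822,-.1765,.066],down(114.9)); print(bot.read_state()["wrist_force"])
E
```

```text
move [ 1.1 -0.6  5.3] [-0.01 -0.01  0.17] len 5.0 ang 0.2
[-0.54139166  0.33494972  1.00419655]
```

Request:
arm_command(targets="0 0 6 0 0 0 0;0 0 8 0 0 0 0;0 0 8 0 0 0 0;0 0 8 0 0 0 0;0 0 8 0 0 0 0")

```text
time: 4.63
tool_pos: [0.5826, -0.1772, 0.0629]
tcp_rot: [-1.686, -2.65, 0.001]
wrist_force: [-1.1, -0.3, -0.8]
width: -0.001
```

```bash
python3 - <<'E'
from h import *
s=snap("scene","s1")[3];print(s["tool_pos"],s["wrist_force"])
im=cv2.imread("pics/s1.png");cv2.imwrite("pics/s1c.png",cv2.resize(im[100:260,140:440],None,fx=2.6,fy=2.6))
E
```

```text
[ 0.58259314 -0.17716384  0.06288521] [-1.13951594 -0.27609866 -0.82264156]
```

View pics/s1c.png

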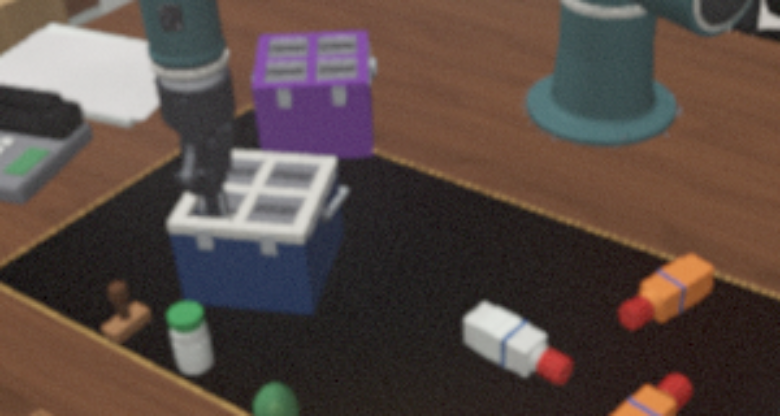

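Request:
arm_command(targets="0 0 -30 0 0 0 0;0 0 -70 0 0 0 0;0 0 -110 0 0 0 0;0 0 -150 0 0 0 0;0 0 -190 0 0 0 0;0 0 -220 0 0 0 0;0 0 -220 0 0 0 0")

```text
time: 5.27
tool_pos: [0.5874, -0.1785, 0.2933]
tcp_rot: [1.678, 2.638, 0.006]
wrist_force: [0.6, -0.7, 0.6]
width: 0.002
```

```bash
python3 - <<'E'
from h import *
plan([.50,.145,.25],down(85))
E
```

```text
move [330.6  57.5  40.4] [ 0.79  0.43 30.07] len 338.0 ang 30.1
```

Request:
arm_command(targets="331 57 30 0 0 30 0.7;331 57 30 0 0 30 0.7;331 57 30 0 0 30 0.7;331 57 30 0 0 30 0.7;331 57 30 0 0 30 0.7;331 57 30 0 0 30 0.7;331 57 30 0 0 30 0.7;331 57 30 0 0 30 0.7;331 57 30 0 0 30 0.7;331 57 30 0 0 30 0.7")

```text
time: 6.1
tool_pos: [0.4934, 0.1494, 0.2528]
tcp_rot: [-2.309, -2.129, -0.0]
wrist_force: [0.2, -0.4, -0.2]
width: 0.697
```

```bash
python3 - <<'E'
from h import *
s=snap("wrist","w3")[3];print(s["tool_pos"],s["width"])
E
```

```text
[0.49338682 0.14938805 0.25277173] 0.6972415912959685
```

View pics/w3.png

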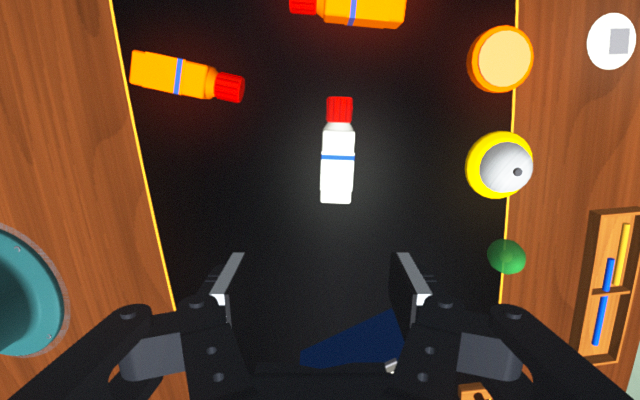

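```bash
python3 - <<'E'
from h import *
d=np.load("w3.npz");im,W=d["im"],d["W"]
m=np.zeros((400,640),bool);m[85:215,305:370]=1
m&=(W[...,2]>.022)&(im.max(2)>120)
P=W[m];r=cv2.minAreaRect((P[:,:2]*1000).astype(np.float32));print(len(P),r)
hsv=cv2.cvtColor(im,cv2.COLOR_BGR2HSV);red=m&(hsv[...,1]>150)&((hsv[...,0]<8)|(hsv[...,0]>172))
wh=m&(hsv[...,1]<60)
a=W[red].mean(0);b=W[wh].mean(0);print(a,b,np.degrees(np.arctan2(a[1]-b[1],a[0]-b[0])),np.median(W[wh][:,2]))
wp=W[wh&(W[...,2]>.032)][:,:2];c=np.cov(wp.T);e=np.linalg.eigh(c)[1][:,1];print(np.degrees(np.arctan2(e[1],e[0]))%180, cv2.minAreaRect((wp*1000).astype(np.float32)))
cv2.imwrite("pics/w3c.png",cv2.resize(im[70:220,260:420],None,fx=3.5,fy=3.5))
E
```

```text
3123 ((514.1021118164062, 167.00250244140625), (119.68958282470703, 38.01289749145508), 84.88731384277344)
[0.51984259 0.21294126 0.03082469] [0.51292163 0.15373364 0.03704705] 83.33278722864756 0.035158999565775034
84.19585997022872 ((513.6921997070312, 162.89268493652344), (111.11724853515625, 37.91877746582031), 84.89241790771484)
```

View pics/w3c.png

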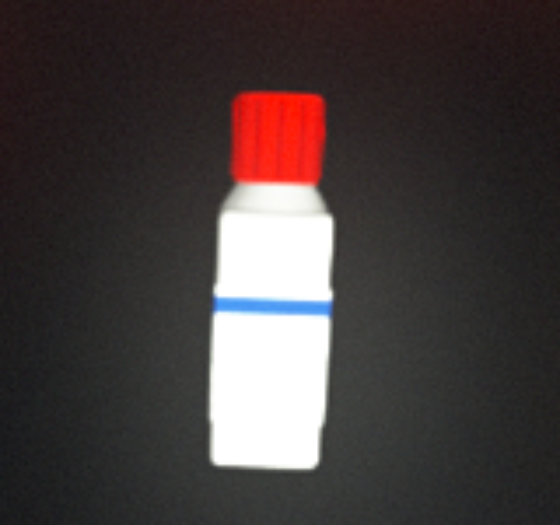

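```bash
cat >> h.py <<'E'
def tilt(yaw,a): # body leans toward +x yaw dir by a deg
    ax=np.array([np.cos(np.radians(yaw)),np.sin(np.radians(yaw)),0]);up=np.array([0,0,1.]);s,c=np.sin(np.radians(a)),np.cos(np.radians(a))
    z=-s*ax-c*up;x=c*ax-s*up
    return R.from_matrix(np.stack([x,np.cross(z,x),z],1))
def tcp(g,Rw): return np.array(g)+Rw.apply([0,0,.019])
E
python3 - <<'E'
from h import *
Rw=tilt(84.5,30);ax=np.array([np.cos(np.radians(84.5)),np.sin(np.radians(84.5)),0])
g=np.array([.5137,.1655,.12])+.005*ax;print(g,tcp(g,Rw))
plan(tcp(g,Rw),Rw)
E
```

```text
[0.51417923 0.17047698 0.12      ] [0.51326869 0.16102072 0.10354552]
move [ 15.   18.  149.5] [  0.2  -29.97   0.74] len 151.0 ang 30.0
```

Request:
arm_command(targets="15 18 149 0 -30 0.7 0.75;15 18 149 0 -30 0.7 0.75;15 18 149 0 -30 0.7 0.75;15 18 149 0 -30 0.7 0.75;15 18 149 0 -30 0.7 0.75;15 18 149 0 -30 0.7 0.75;15 18 149 0 -30 0.7 0.75;15 18 149 0 -30 0.7 0.75")

```text
time: 6.82
tool_pos: [0.5161, 0.1596, 0.1076]
tcp_rot: [2.032, 1.835, -0.532]
wrist_force: [0.4, 0.5, 1.4]
width: 0.753
```

```bash
python3 - <<'E'
from h import *
s=snap("wrist","w4")[3];print(s["q"],s["width"])
Rw=tilt(84.5,30);ax=np.array([np.cos(np.radians(84.5)),np.sin(np.radians(84.5)),0])
g=np.array([.5137,.1655,.026])+.005*ax
plan(tcp(g,Rw),Rw)
d=np.load("w4.npz");im,W=d["im"],d["W"];hsv=cv2.cvtColor(im,cv2.COLOR_BGR2HSV)
m=(np.hypot(W[...,0]-.514,W[...,1]-.165)<.08)&(W[...,2]>.022)&(W[...,2]<.05)&(im.max(2)>120)
print(m.sum(),cv2.minAreaRect((W[m][:,:2]*1000).astype(np.float32)))
E
```

```text
[ 0.5391607   0.3100454   1.82107459 -0.42497581  1.35378505  0.80657786] 0.7529258771218208
move [49.9 -4.  85.2] [ 0.34 -0.29 -0.47] len 99.0 ang 0.6
7763 ((514.614990234375, 167.52716064453125), (119.84210968017578, 37.07053756713867), 83.39225769042969)
```

View pics/w4.png

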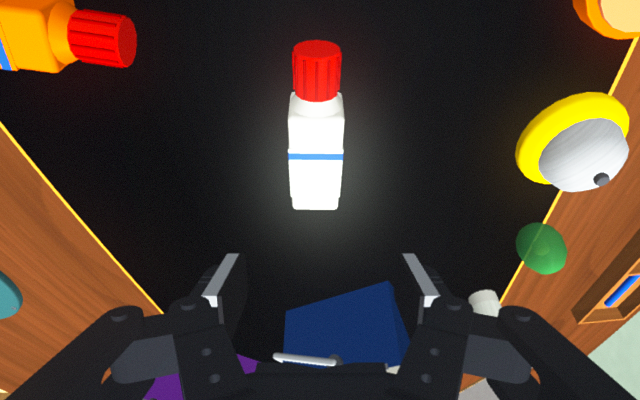

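Request:
arm_command(targets="15 -1 24 0 0 0 0.75;30 -2 50 0 0 0 0.75;40 -2 68 0 0 0 0.75;47 -2 78 0 0 0 0.75;47 -2 78 0 0 0 0.75;47 -2 78 0 0 0 0.75")

```text
time: 7.37
tool_pos: [0.5134, 0.1617, 0.0154]
tcp_rot: [2.03, 1.836, -0.536]
wrist_force: [-0.5, -0.4, -0.5]
width: 0.753
```

```bash
python3 - <<'E'
from h import *
s=bot.read_state();print(s["tool_pos"],s["wrist_force"])
Rw=tilt(84.2,30);ax=np.array([np.cos(np.radians(84.2)),np.sin(np.radians(84.2)),0])
g=np.array([.5142,.1665,.026])+.005*ax
plan(tcp(g,Rw),Rw)
E
```

```text
[0.51343824 0.16174144 0.01539275] [-0.45827031 -0.36932426 -0.45098242]
move [3.2 0.2 4.9] [ 0.35 -0.11 -0.05] len 6.0 ang 0.4
```

Request:
arm_command(targets="3 0 5 0 0 0 0.75;3 0 5 0 0 0 0.75;3 0 5 0 0 0 0.3;3 0 5 0 0 0 0.3;3 0 5 0 0 0 0.3;3 0 5 0 0 0 0.3;3 0 5 0 0 0 0.3;3 0 5 0 0 0 0.3", newtons=40)

```text
time: 8.03
tool_pos: [0.5129, 0.1627, 0.0084]
tcp_rot: [2.028, 1.837, -0.539]
wrist_force: [-0.2, 2.1, 5.8]
width: 0.378
```

```bash
python3 - <<'E'
from h import *
s=snap("wrist","w5")[3];print(s["tool_pos"],s["width"],s["wrist_force"])
E
```

```text
[0.51287504 0.16269716 0.0083532 ] 0.3775740152968023 [-0.20270719  2.06952547  5.82446471]
```

View pics/w5.png

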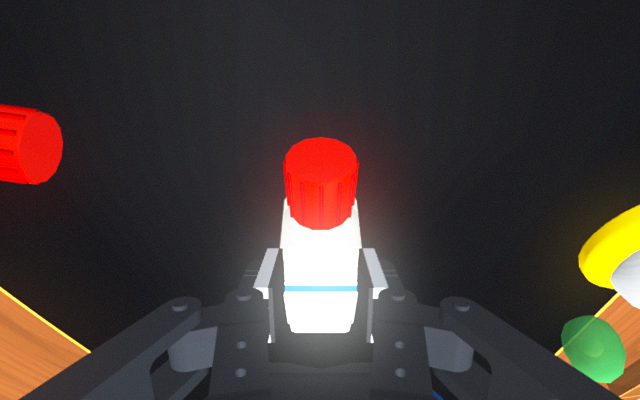

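Request:
arm_command(targets="-5 0 -9 0 0 0 0.3;-20 0 -35 0 0 0 0.3;-40 0 -69 0 0 0 0.3;-50 0 -87 0 0 0 0.3;-50 0 -87 0 0 0 0.3;-50 0 -87 0 0 0 0.3")

```text
time: 8.58
tool_pos: [0.513, 0.1632, 0.1092]
tcp_rot: [2.03, 1.837, -0.535]
wrist_force: [-0.5, -0.1, -1.5]
width: 0.369
```

```bash
python3 - <<'E'
from h import *
s=bot.read_state();print(s["tool_pos"],s["width"],s["wrist_force"])
for a in (-15,-60):
  Rw=tilt(84.2,a); plan(tcp([.505,.175,.13],Rw),Rw)
E
```

```text
[0.51303164 0.16315538 0.10924451] 0.3691546528245766 [-0.53595589 -0.13074167 -1.52292073]
move [ 12.6  -9.1 -10.1] [ 0.38 44.84  0.16] len 19.0 ang 44.8
move [ 18.2  -9.  -23.5] [ 0.32 89.84  0.31] len 31.0 ang 89.8
```

Request:
arm_command(targets="13 -9 -10 0 45 0 0.3;13 -9 -10 0 45 0 0.3;13 -9 -10 0 45 0 0.3;13 -9 -10 0 45 0 0.3;13 -9 -10 0 45 0 0.3;13 -9 -10 0 45 0 0.3;13 -9 -10 0 45 0 0.3;13 -9 -10 0 45 0 0.3")

```text
time: 9.25
tool_pos: [0.502, 0.1765, 0.1068]
tcp_rot: [-2.191, -1.977, -0.285]
wrist_force: [-0.7, 0.5, -1.6]
width: 0.368
```

```bash
python3 - <<'E'
from h import *
s=bot.read_state();print(s["tool_pos"],s["width"],s["wrist_force"],s["q"])
for a in (-60,):
  Rw=tilt(84.2,a); plan(tcp([.505,.175,.13],Rw),Rw)
E
```

```text
[0.50196162 0.17647775 0.10675616] 0.36832049915592846 [-0.71166337  0.4975186  -1.5906909 ] [0.10870424 0.0238368  2.08216545 0.30460681 1.00370071 0.05115739]
move [18.3  3.1 -9.3] [-0.07 45.04 -0.15] len 21.0 ang 45.0
```

Request:
arm_command(targets="18 3 -9 0 45 0 0.3;18 3 -9 0 45 0 0.3;18 3 -9 0 45 0 0.3;18 3 -9 0 45 0 0.3;18 3 -9 0 45 0 0.3;18 3 -9 0 45 0 0.3;18 3 -9 0 45 0 0.3;18 3 -9 0 45 0 0.3;18 3 -9 0 45 0 0.3")

```text
time: 10.0
tool_pos: [0.5079, 0.1945, 0.1212]
tcp_rot: [-1.674, -1.517, -0.963]
wrist_force: [0.4, 0.7, -0.9]
width: 0.37
```

```bash
python3 - <<'E'
from h import *
s=snap("scene","s2")[3];print(s["tool_pos"],s["width"],s["wrist_force"],s["q"])
snap("wrist","w6")
for a in (-60,):
  Rw=tilt(84.2,a); plan(tcp([.505,.175,.075],Rw),Rw)
im=cv2.imread("pics/s2.png");cv2.imwrite("pics/s2c.png",cv2.resize(im[80:280,200:480],None,fx=2.8,fy=2.8))
E
```

```text
[0.50791757 0.19449507 0.12117393] 0.3698804870221726 [ 0.41787645  0.70953888 -0.87161084] [-0.32192542  0.26010531  2.1846176   1.06196473  1.30809541 -0.86361255]
move [-51.7  -2.2  25.7] [-0.18  0.09  0.3 ] len 58.0 ang 0.4
```

View pics/s2c.png

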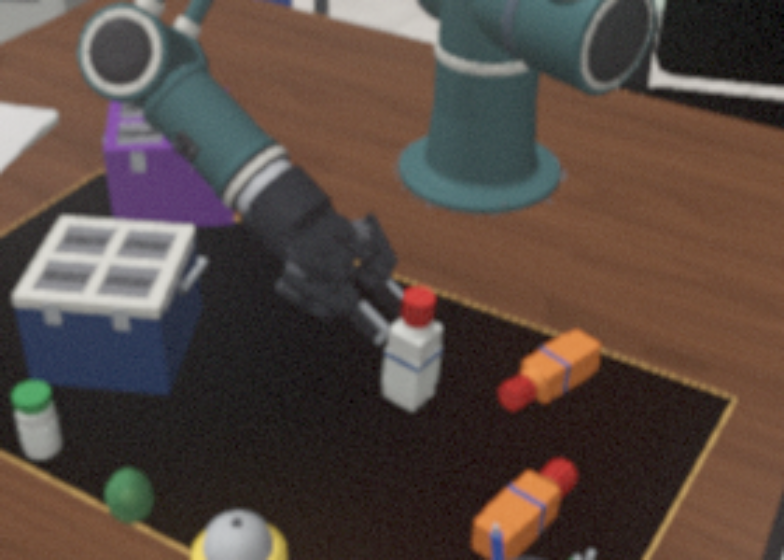

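View pics/w6.png

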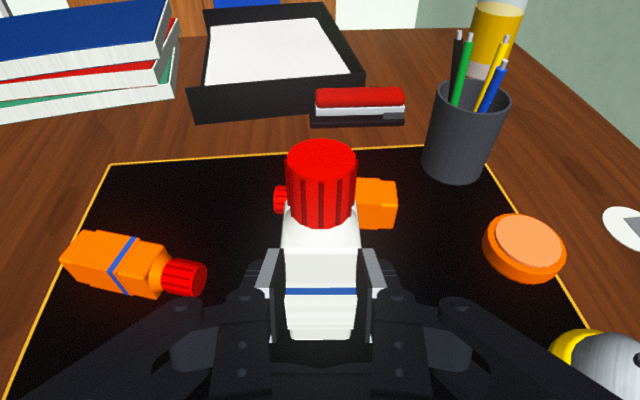

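```bash
python3 - <<'E'
from h import *
for t in("w6","s2"):
    d=np.load(t+".npz");im,W=d["im"],d["W"];hsv=cv2.cvtColor(im,cv2.COLOR_BGR2HSV)
    m=(hsv[...,1]>150)&((hsv[...,0]<8)|(hsv[...,0]>172))&(np.hypot(W[...,0]-.505,W[...,1]-.178)<.05)
    P=W[m];print(t,len(P),np.percentile(P[:,2],[2,50,90,98]).round(4)); 
    top=P[P[:,2]>P[:,2].max()-.012]
    T=P[P[:,2]>np.percentile(P[:,2],98)-.006];print("topface",T.mean(0),cv2.minEnclosingCircle((T[:,:2]*1000).astype(np.float32)))
    wh=(hsv[...,1]<60)&(im.max(2)>130)&(np.hypot(W[...,0]-.505,W[...,1]-.178)<.05)
    print("white z",np.percentile(W[wh][:,2],[1,5,95,99]).round(4))
    # white front-face normal
s=bot.read_state();Rw=R.from_rotvec(s["tcp_rot"]);print("grasp",s["tool_pos"]-Rw.apply([0,0,.019]),Rw.as_matrix().round(3))
E
```

```text
w6 5511 [0.159  0.1805 0.1843 0.1849]
topface [0.50827183 0.18425112 0.18330076] ((508.5878601074219, 187.2314910888672), 14.790228843688965)
white z [0.0696 0.0767 0.1622 0.1657]
s2 136 [0.1475 0.1796 0.1834 0.1846]
topface [0.51016652 0.19065847 0.18202457] ((508.5567626953125, 189.93533325195312), 14.169723510742188)
white z [0.069  0.0738 0.1558 0.1614]
grasp [0.50740145 0.17848783 0.13270444] [[ 0.045  0.995  0.084]
 [ 0.499 -0.096  0.861]
 [ 0.865  0.003 -0.501]]
```

Request:
arm_command(targets="-17 0 10 0 0 0 0.3;-34 0 20 0 0 0 0.3;-43 0 25 0 0 0 0.3;-50 0 29 0 0 0 0.3;-52 0 30 0 0 0 0.3;-52 0 30 0 0 0 0.3;-52 0 30 0 0 0 0.3")

```text
time: 10.68
tool_pos: [0.5097, 0.1942, 0.0639]
tcp_rot: [-1.672, -1.52, -0.97]
wrist_force: [-0.3, 0.1, -2.3]
width: 0.369
```

```bash
cat > cap.py <<'E'
from h import *
def cap(t,c=(.505,.178)):
    d=np.load(t+".npz");im,W=d["im"],d["W"];hsv=cv2.cvtColor(im,cv2.COLOR_BGR2HSV)
    m=(hsv[...,1]>150)&((hsv[...,0]<8)|(hsv[...,0]>172))&(np.hypot(W[...,0]-c[0],W[...,1]-c[1])<.05)&(W[...,2]>.08)
    P=W[m];z=np.percentile(P[:,2],97);T=P[P[:,2]>z-.005]
    print(t,len(P),"ztop",z.round(4),len(T),cv2.minEnclosingCircle((T[:,:2]*1000).astype(np.float32)))
    Q=T-T.mean(0);n=np.linalg.svd(Q)[2][2];n*=np.sign(n[2]);print("normal",n.round(3))
    Q=P[P[:,2]<z-.008]
E
python3 - <<'E'
from cap import *
s=snap("wrist","w7")[3];print(s["tool_pos"],s["width"],s["wrist_force"]);cap("w7");cap("w6")
E
```

```text
[0.50968524 0.19420089 0.06389356] 0.369342665946227 [-0.28839193  0.07207042 -2.31999617]
w7 5491 ztop 0.1263 2817 ((509.40570068359375, 186.41346740722656), 14.966413497924805)
normal [-0.005 -0.022  1.   ]
w6 5511 ztop 0.1848 2868 ((508.596435546875, 187.47813415527344), 14.76404857635498)
normal [-0.001 -0.028  1.   ]
```

View pics/w7.png

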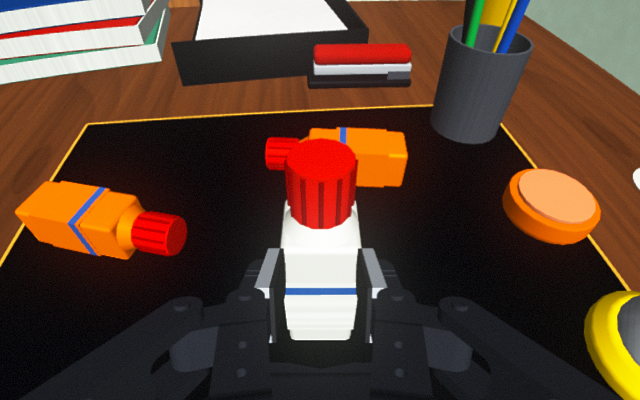

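Request:
arm_command(targets="-1.7 0 1 0 0 0 0.3;-3.4 0 2 0 0 0 0.3;-4.3 0 2.5 0 0 0 0.3;-4.3 0 2.5 0 0 0 0.3;-4.3 0 2.5 0 0 0 0.3")

```text
time: 11.15
tool_pos: [0.5096, 0.194, 0.0586]
tcp_rot: [-1.672, -1.519, -0.97]
wrist_force: [-0.1, -0.5, 1.1]
width: 0.37
```

```bash
python3 - <<'E'
from cap import *
s=snap("wrist","w8")[3];print(s["tool_pos"],s["width"],s["wrist_force"],s["torque"]);cap("w8")
E
```

```text
[0.50956593 0.1940036  0.05863747] 0.3701083621108679 [-0.12187714 -0.53362813  1.13338033] [-0.27431836  0.08485074  0.04719166]
w8 5490 ztop 0.121 2815 ((508.8609619140625, 186.3524627685547), 15.03754997253418)
normal [-0.004 -0.024  1.   ]
```

Request:
arm_command(targets="-0.8 0 0.4 0 0 0 0.3;-0.8 0 0.4 0 0 0 0.3;-0.8 0 0.4 0 0 0 0.45;-0.8 0 0.4 0 0 0 0.55;-0.8 0 0.4 0 0 0 0.65;-0.8 0 0.4 0 0 0 0.7;-0.8 0 0.4 0 0 0 0.7;-0.8 0 0.4 0 0 0 0.7")

```text
time: 11.87
tool_pos: [0.5091, 0.1941, 0.0571]
tcp_rot: [-1.673, -1.519, -0.969]
wrist_force: [0.7, -0.1, 0.6]
width: 0.694
```

```bash
python3 - <<'E'
from cap import *
s=snap("wrist","w9")[3];print(s["tool_pos"],s["width"],s["wrist_force"],s["torque"]);cap("w9")
E
```

```text
[0.5091119  0.1940731  0.05713732] 0.6937443198916619 [ 0.68023303 -0.12814463  0.63544511] [-0.46506205  0.01284684 -0.02365959]
w9 5820 ztop 0.1201 3152 ((508.6158447265625, 179.94837951660156), 14.630189895629883)
normal [-0.009 -0.06   0.998]
```

View pics/w9.png

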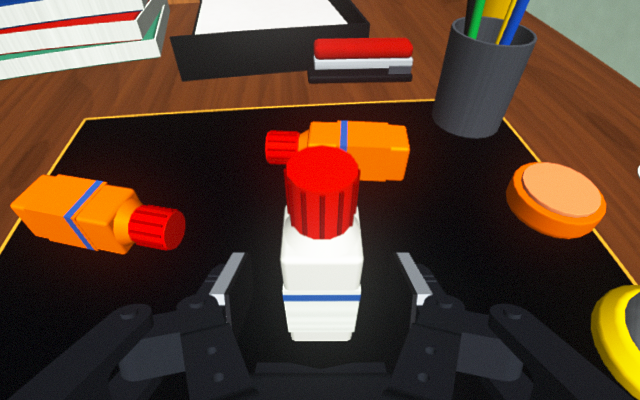

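Request:
arm_command(targets="0 0 0 0 0 0 0.75;0 0 0 0 0 0 0.75;0 0 0 0 0 0 0.75")

```text
time: 12.17
tool_pos: [0.5092, 0.194, 0.0573]
tcp_rot: [-1.673, -1.519, -0.969]
wrist_force: [-0.5, 0.1, -0.2]
width: 0.749
```

```bash
python3 - <<'E'
from cap import *
s=snap("wrist","w10")[3];print(s["tool_pos"],s["width"],s["wrist_force"],s["torque"]);cap("w10")
for t in ("w6","w8","w10"):
    d=np.load(t+".npz");im,W=d["im"],d["W"];hsv=cv2.cvtColor(im,cv2.COLOR_BGR2HSV)
    # facing face of body: white pts, z range .02-.08 above base
    b={"w6":.064}.get(t,0)
    m=(hsv[...,1]<80)&(im.max(2)>120)&(abs(W[...,0]-.508)<.012)&(abs(W[...,1]-.175)<.04)&(W[...,2]>b+.01)&(W[...,2]<b+.08)
    P=W[m];Q=P-P.mean(0);n=np.linalg.svd(Q,full_matrices=False)[2][2];print(t,len(P),n.round(3),P.mean(0).round(4),P[:,2].min())
    for zz in np.arange(.01,.08,.01):
        k=abs(P[:,2]-b-zz)<.003
        if k.sum(): print("  ",zz.round(2),P[k][:,1].mean().round(4),end="")
    print()
E
```

```text
[0.50920079 0.1940426  0.05725858] 0.7489613708559951 [-0.46488858  0.14315616 -0.24842405] [-0.3836176   0.07418506  0.00562765]
w10 5839 ztop 0.12 3209 ((508.3372497558594, 179.35731506347656), 14.7066068649292)
normal [-0.009 -0.063  0.998]
w6 3387 [-0.091 -0.993  0.069] [0.5081 0.1657 0.1138] 0.07404978622400771
   0.01 0.1634   0.02 0.1638   0.03 0.1641   0.04 0.1648   0.05 0.1654   0.06 0.1663   0.07 0.1672   0.08 0.1677
w8 3388 [-0.094 -0.993  0.071] [0.508  0.1649 0.0498] 0.01002924281043191
   0.01 0.1625   0.02 0.1629   0.03 0.1633   0.04 0.1639   0.05 0.1646   0.06 0.1656   0.07 0.1664   0.08 0.167
w10 3145 [ 0.096  0.995 -0.01 ] [0.508  0.1618 0.0505] 0.010031104964732113
   0.01 0.1619   0.02 0.1617   0.03 0.1615   0.04 0.1615   0.05 0.1615   0.06 0.1619   0.07 0.1621   0.08 0.1622
```

Request:
arm_command(targets="0 0 -10 0 0 0 0.8;0 0 -30 0 0 0 0.8;0 0 -60 0 0 0 0.8;0 0 -90 0 0 0 0.8;40 0 -120 0 0 0 0.8;80 0 -140 0 0 0 0.8;120 0 -150 0 0 0 0.8;120 0 -150 0 0 0 0.8")

```text
time: 12.88
tool_pos: [0.5045, 0.1234, 0.2432]
tcp_rot: [-1.672, -1.526, -0.978]
wrist_force: [0.7, 0.1, 0.2]
width: 0.798
```

```bash
python3 - <<'E'
from cap import *
s=snap("wrist","w11")[3];print(s["tool_pos"],s["q"],s["wrist_force"]);cap("w11")
plan([.5085,.1795,.27],down(84.2))
plan([.5085,.1795,.27],down(70))
E
```

```text
[0.50446984 0.12339156 0.24317657] [-0.45767842  0.09739477  2.08901792  0.95039818  1.52510248 -0.71116349] [0.74871659 0.0990993  0.22402193]
w11 1032 ztop 0.1203 699 ((508.6747741699219, 179.6953582763672), 14.872281074523926)
normal [-0.012 -0.038  0.999]
move [51.9 -1.  34.8] [  0.61 -59.9    0.58] len 62.0 ang 59.9
move [51.9 -1.  34.8] [ -6.82 -59.67  13.46] len 62.0 ang 61.6
```

View pics/w11.png

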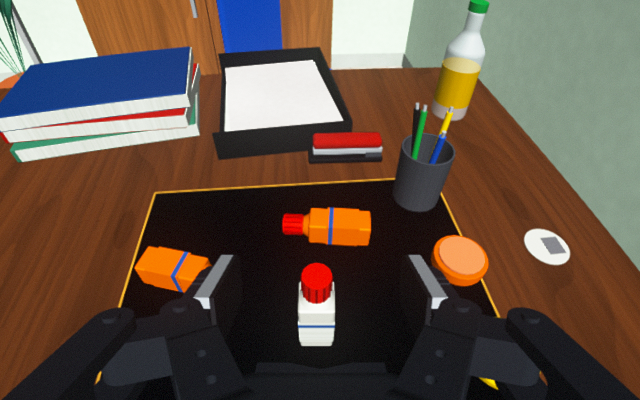

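Request:
arm_command(targets="52 -1 35 0 -60 0.6 0.7;52 -1 35 0 -60 0.6 0.7;52 -1 35 0 -60 0.6 0.7;52 -1 35 0 -60 0.6 0.7;52 -1 35 0 -60 0.6 0.7;52 -1 35 0 -60 0.6 0.7;52 -1 35 0 -60 0.6 0.7;52 -1 35 0 -60 0.6 0.7;52 -1 35 0 -60 0.6 0.7;52 -1 35 0 -60 0.6 0.7")

```text
time: 13.77
tool_pos: [0.5059, 0.1829, 0.263]
tcp_rot: [-2.331, -2.105, 0.005]
wrist_force: [-0.2, -0.1, -0.0]
width: 0.702
```

```bash
python3 - <<'E'
from cap import *
s=snap("wrist","w12")[3];print(s["tool_pos"],s["q"],s["wrist_force"]);cap("w12")
plan([.5085,.1797,.13],down(84.2))
E
```

```text
[0.50594075 0.18286006 0.26302711] [ 3.01040338e-01 -2.82359531e-02  1.81151171e+00 -7.58762413e-04
  1.36176147e+00  4.02663446e-01] [-0.15325498 -0.08449605 -0.04746189]
w12 754 ztop 0.1204 685 ((508.93719482421875, 180.2637481689453), 14.642462730407715)
normal [-0.007  0.019  1.   ]
move [ -1.8   3.6 132.6] [-0.22  0.04 -0.08] len 133.0 ang 0.2
```

View pics/w12.png

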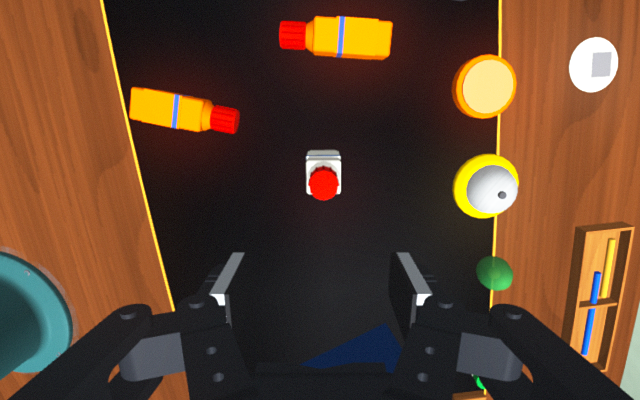

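Request:
arm_command(targets="-2 3 40 0 0 0 0.7;-2 3 80 0 0 0 0.7;-2 3 115 0 0 0 0.7;-2 3 128 0 0 0 0.7;-2 3 128 0 0 0 0.7;-2 3 128 0 0 0 0.7")

```text
time: 14.32
tool_pos: [0.5086, 0.1772, 0.1356]
tcp_rot: [-2.336, -2.097, 0.004]
wrist_force: [1.1, 1.1, 0.9]
width: 0.704
```

```bash
python3 - <<'E'
from cap import *
s=snap("wrist","w13")[3];print(s["tool_pos"],s["wrist_force"]);cap("w13")
plan([.5087,.180,.092],down(84.2))
E
```

```text
[0.50858214 0.17722331 0.13556421] [1.11825511 1.07546019 0.87338192]
w13 2088 ztop 0.1202 1757 ((508.40631103515625, 180.0798797607422), 14.926322937011719)
normal [0.001 0.017 1.   ]
move [ 1.9 -1.6 45.4] [ 0.   -0.06 -0.37] len 45.0 ang 0.4
```

View pics/w13.png

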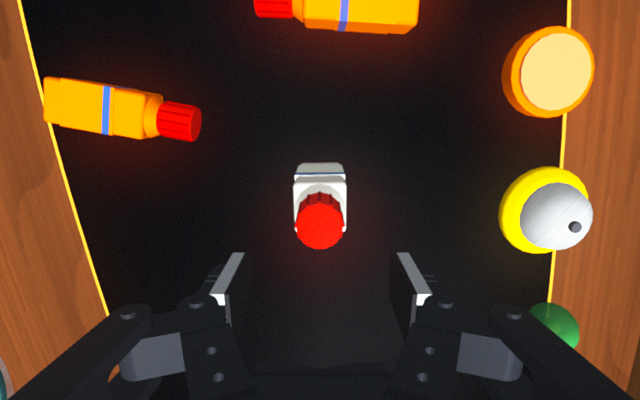

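Request:
arm_command(targets="2 -1 20 0 0 0 0.7;2 -1 38 0 0 0 0.7;2 -1 44 0 0 0 0.7;2 -1 44 0 0 0 0.7;2 -1 44 0 0 0 0.7")

```text
time: 14.78
tool_pos: [0.5092, 0.1807, 0.0936]
tcp_rot: [-2.336, -2.1, -0.002]
wrist_force: [-0.8, -1.1, 0.5]
width: 0.702
```

```bash
python3 - <<'E'
from cap import *
s=bot.read_state();print(s["tool_pos"],s["wrist_force"])
plan([.5087,.180,.092],down(84.2))
E
```

```text
[0.50924858 0.18072759 0.09357519] [-0.81933254 -1.1440405   0.49423296]
move [-0.8 -0.5  1.6] [ 0.03 -0.06 -0.3 ] len 2.0 ang 0.3
```

Request:
arm_command(targets="0 0 1 0 0 0 0.5;0 0 1 0 0 0 0.4;0 0 1 0 0 0 0.2;0 0 1 0 0 0 0.2;0 0 1 0 0 0 0.2;0 0 1 0 0 0 0.2;0 0 1 0 0 0 0.2", newtons=60)

```text
time: 15.37
tool_pos: [0.5079, 0.1805, 0.0907]
tcp_rot: [-2.335, -2.099, 0.002]
wrist_force: [-0.3, 0.7, 0.9]
width: 0.2
```

```bash
python3 - <<'E'
from cap import *
s=snap("wrist","w14")[3];print(s["tool_pos"],s["width"],s["wrist_force"]);cap("w14")
E
```

```text
[0.50790102 0.18049306 0.09074667] 0.200272378854358 [-0.34891943  0.65406437  0.87699841]
w14 2936 ztop 0.1261 148 ((508.72454833984375, 182.83705139160156), 13.686084747314453)
normal [-0.247 -0.965  0.089]
```

View pics/w14.png

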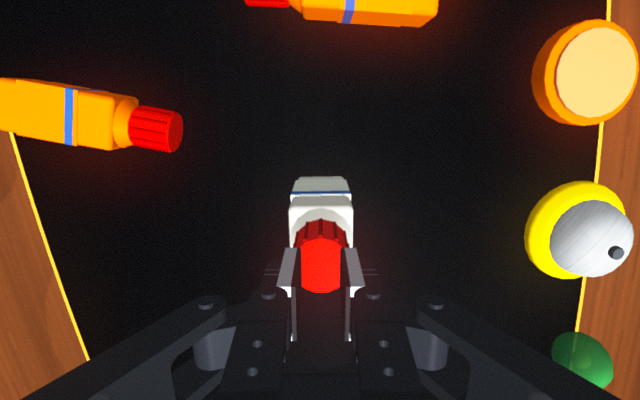

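Request:
arm_command(targets="0 0 0 0 0 0 0;0 0 0 0 0 0 0;0 0 0 0 0 0 0;0 0 0 0 0 0 0", newtons=60)

```text
time: 15.75
tool_pos: [0.5079, 0.1805, 0.0907]
tcp_rot: [-2.335, -2.099, 0.002]
wrist_force: [-0.1, -0.3, -0.3]
width: 0.002
```

```bash
python3 - <<'E'
from cap import *
s=bot.read_state();print(s["tool_pos"],s["width"],s["wrist_force"])
E
```

```text
[0.50786914 0.18046488 0.09068524] 0.002433333318886921 [-0.11941154 -0.27445824 -0.3491257 ]
```

```bash
python3 - <<'E'
from cap import *
s=snap("wrist","w15")[3];snap("scene","s3")
im=cv2.imread("pics/s3.png");cv2.imwrite("pics/s3c.png",cv2.resize(im[120:280,240:480],None,fx=3.2,fy=3.2))
E
```

```text
(no output)
```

View pics/w15.png

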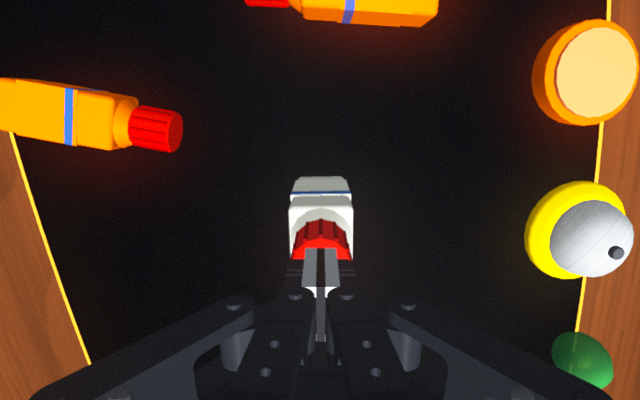

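View pics/s3c.png

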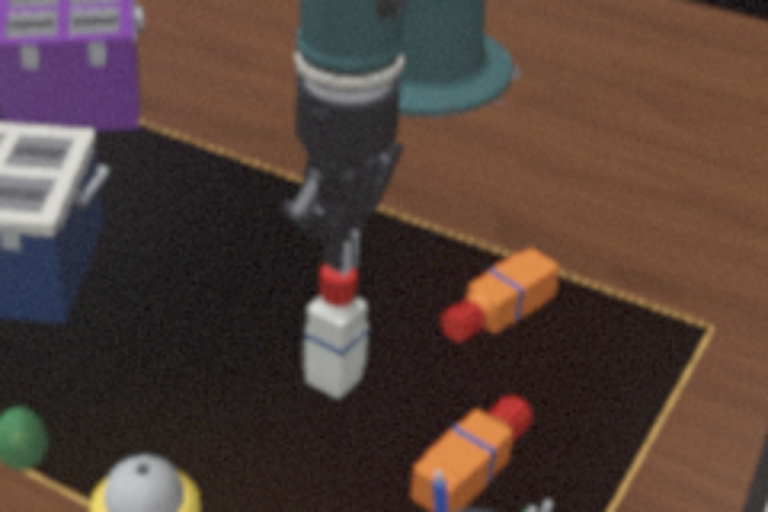

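```bash
python3 - <<'E'
from cap import *
for t in ("w15","w14","s3"):
    d=np.load(t+".npz");W=d["W"];print(t,d["tp"])
    for p in {"w15":[(312,252),(312,270),(330,252),(330,275),(320,240),(345,240),(320,225)],"w14":[(290,252),(352,252),(320,285),(320,262),(320,250),(320,235)],"s3":[(345,200),(349,195),(345,210),(340,207)]}[t]: print(p,W[p[1],p[0]].round(4),d["im"][p[1],p[0]])
E
```

```text
w15 [0.50786914 0.18046488 0.09068524]
(312, 252) [0.5062 0.1923 0.1308] [118 115 109]
(312, 270) [0.5066 0.1925 0.1477] [118 112 111]
(330, 252) [0.5136 0.192  0.1319] [117 115 114]
(330, 275) [0.5131 0.1919 0.1519] [117 112 108]
(320, 240) [0.5095 0.1926 0.1194] [ 15  33 255]
(345, 240) [0.521  0.1866 0.1074] [16 22 93]
(320, 225) [0.5097 0.1946 0.1049] [20 19 88]
w14 [0.50790102 0.18049306 0.09074667]
(290, 252) [0.4972 0.1935 0.1316] [119 115 120]
(352, 252) [0.5227 0.1911 0.1321] [123 116 124]
(320, 285) [0.5071 0.1702 0.1193] [ 32  47 255]
(320, 262) [0.5084 0.1817 0.1188] [ 11  36 255]
(320, 250) [0.509  0.1876 0.1188] [ 26  43 255]
(320, 235) [0.5097 0.194  0.1169] [ 21  26 222]
s3 [0.50792    0.18047632 0.09071539]
(345, 200) [0.522  0.1865 0.1457] [52 50 51]
(349, 195) [0.5135 0.1925 0.1583] [83 82 82]
(345, 210) [0.5232 0.1883 0.1148] [ 35  40 128]
(340, 207) [0.5121 0.1674 0.1077] [ 34  33 114]
```

```bash
python3 - <<'E'
from cap import *
st=dict(tool_pos=np.zeros(3),tcp_rot=np.zeros(3))
for p in [(0,0,0),(.011,0,0),(-.011,0,0),(.011,0,-.019),(.011,0,-.04)]: print(p,proj("wrist",np.array(p),st).round(0))
for t in ("w1","w2","w15","w14","w5"):
    d=np.load(t+".npz");de=d["de"];W=d["W"]
    Rt=R.from_rotvec(d["tr"])
    for p in [(312,250),(312,262),(312,280),(312,320),(266,262),(376,262),(290,262)]:
        print(t,p,de[p[1],p[0]].round(4),Rt.inv().apply(W[p[1],p[0]]-d["tp"]).round(4))
E
```

```text
(0, 0, 0) [[320. 241.]]
(0.011, 0, 0) [[319. 222.]]
(-0.011, 0, 0) [[320. 260.]]
(0.011, 0, -0.019) [[319. 235.]]
(0.011, 0, -0.04) [[319. 253.]]
w1 (312, 250) 0.1467 [ 0.0113 -0.0028 -0.0384]
w1 (312, 262) 0.1354 [ 0.0114 -0.0025 -0.05  ]
w1 (312, 280) 0.1218 [ 0.0113 -0.0022 -0.0642]
w1 (312, 320) 0.1051 [ 0.0077 -0.0018 -0.0827]
w1 (266, 262) 0.5169 [-0.1554 -0.0801  0.2989]
w1 (376, 262) 0.5187 [-0.1563  0.0834  0.3006]
w1 (290, 262) 0.1451 [ 0.0072 -0.0119 -0.0412]
w2 (312, 250) 0.1456 [ 0.0118 -0.0028 -0.0393]
w2 (312, 262) 0.1359 [ 0.0112 -0.0026 -0.0496]
w2 (312, 280) 0.1226 [ 0.0109 -0.0022 -0.0635]
w2 (312, 320) 0.1051 [ 0.0077 -0.0018 -0.0826]
w2 (266, 262) 0.2081 [-0.0204 -0.0318  0.0164]
w2 (376, 262) 0.2087 [-0.0207  0.034   0.017 ]
w2 (290, 262) 0.1446 [ 0.0074 -0.0119 -0.0416]
w15 (312, 250) 0.1464 [ 0.0118 -0.003  -0.0386]
w15 (312, 262) 0.1352 [ 0.0118 -0.0028 -0.0502]
w15 (312, 280) 0.1218 [ 0.0116 -0.0025 -0.0643]
w15 (312, 320) 0.106 [ 0.0075 -0.0021 -0.0819]
w15 (266, 262) 0.2892 [-0.0555 -0.0447  0.0906]
w15 (376, 262) 0.2876 [-0.0549  0.0463  0.0892]
w15 (290, 262) 0.1452 [ 0.0075 -0.0122 -0.0411]
w14 (312, 250) 0.1586 [ 0.0068 -0.0033 -0.0273]
w14 (312, 262) 0.1603 [ 0.0009 -0.0034 -0.0273]
w14 (312, 280) 0.1621 [-0.008  -0.0034 -0.0279]
w14 (312, 320) 0.3042 [-0.1111 -0.007   0.0902]
w14 (266, 262) 0.2896 [-0.0557 -0.0448  0.091 ]
w14 (376, 262) 0.2888 [-0.0554  0.0465  0.0903]
w14 (290, 262) 0.135 [ 0.0119 -0.0113 -0.0504]
w5 (312, 250) 0.1489 [ 0.0111 -0.0031 -0.0367]
w5 (312, 262) 0.1546 [ 0.0037 -0.0033 -0.0329]
w5 (312, 280) 0.1657 [-0.0095 -0.0036 -0.0251]
w5 (312, 320) 0.1942 [-0.045  -0.0043 -0.0057]
w5 (266, 262) 0.1358 [ 0.0118 -0.0207 -0.0501]
w5 (376, 262) 0.1368 [ 0.0114  0.0223 -0.0492]
w5 (290, 262) 0.1538 [ 0.004  -0.013  -0.0336]
```

```bash
python3 - <<'E'
from cap import *
def draw(t,out,box,f,pts):
    im=cv2.imread(f"pics/{t}.png");x0,x1,y0,y1=box
    c=cv2.resize(im[y0:y1,x0:x1],None,fx=f,fy=f,interpolation=cv2.INTER_CUBIC)
    for p,col in pts:
        u=(proj("scene",np.array(p))[0]-[x0,y0]+.5)*f; cv2.circle(c,tuple(int(v) for v in u),4,col,1)
    cv2.imwrite(f"pics/{out}.png",c)
d=np.load("s3.npz");R0=R.from_rotvec(d["tr"])
draw("s3","s3d",(290,390,150,250),6,[(d["tp"],(0,255,0)),(d["tp"]+R0.apply([0,0,-.036]),(0,255,255)),((.5085,.18,.12),(255,0,255))])
d=np.load("s2.npz");R0=R.from_rotvec(d["tr"])
draw("s2","s2d",(290,390,150,250),6,[(d["tp"],(0,255,0)),(d["tp"]+R0.apply([0,0,-.036]),(0,255,255))])
a=cv2.imread("pics/s3d.png");b=cv2.imread("pics/s2d.png");cv2.imwrite("pics/sd.png",cv2.resize(np.hstack([a,b]),(800,400)))
E
```

```text
(no output)
```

View pics/sd.png

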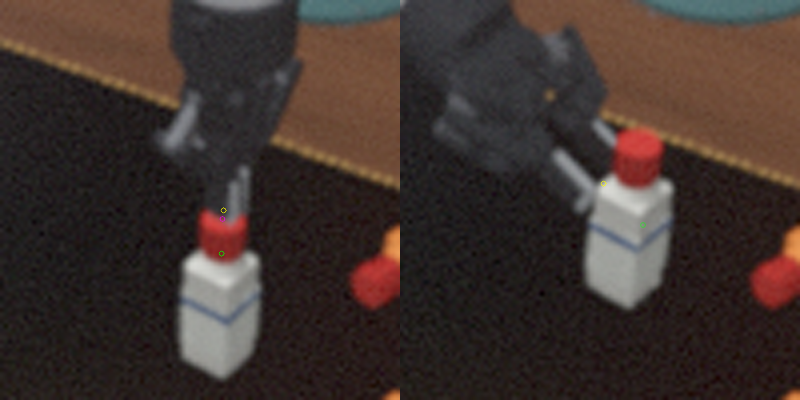

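```bash
python3 - <<'E'
from cap import *
d=np.load("w15.npz");W=d["W"];de=d["de"];T=R.from_rotvec(d["tr"]).inv().apply((W-d["tp"]).reshape(-1,3)).reshape(W.shape)
m=(de>.02)&(T[...,2]<-.03)&(abs(T[...,1])<.1)&(d["im"][...,2]<200)
for z in np.arange(-.13,-.03,.005):
    k=m&(abs(T[...,2]-z)<.0025)
    if k.sum(): q=T[k];print(z.round(3),k.sum(),"y",q[:,1].min().round(3),q[:,1].max().round(3),"x",q[:,0].min().round(3),q[:,0].max().round(3))
k=m&(T[...,0]>.009);print(np.sort(T[k][:,2])[-20:].round(4))
for t in ("w6","w10","w13"):
    e=np.load(t+".npz");W=e["W"];T=R.from_rotvec(e["tr"]).inv().apply((W-e["tp"]).reshape(-1,3)).reshape(W.shape)
    for p in [(272,252),(270,262),(378,262),(230,262),(412,262)]: print(t,p,T[p[1],p[0]].round(4))
E
```

```text
-0.125 512 y -0.018 0.019 x 0.018 0.022
-0.12 3255 y -0.062 0.063 x 0.011 0.02
-0.115 5970 y -0.062 0.063 x 0.007 0.019
-0.11 6112 y -0.058 0.059 x 0.002 0.019
-0.105 5748 y -0.053 0.055 x -0.003 0.019
-0.1 4333 y -0.049 0.05 x -0.008 0.019
-0.095 2772 y -0.046 0.048 x -0.008 0.018
-0.09 4191 y -0.041 0.043 x -0.009 0.014
-0.085 3441 y -0.038 0.039 x -0.008 0.015
-0.08 2148 y -0.034 0.035 x -0.012 0.015
-0.075 908 y -0.028 0.031 x -0.011 0.015
-0.07 747 y -0.018 0.018 x -0.011 0.013
-0.065 269 y -0.013 0.014 x -0.009 0.012
-0.06 447 y -0.013 0.014 x 0.007 0.012
-0.055 412 y -0.013 0.014 x 0.007 0.012
-0.05 402 y -0.013 0.014 x 0.007 0.013
-0.045 352 y -0.013 0.014 x 0.007 0.012
-0.04 272 y -0.013 0.014 x 0.007 0.012
-0.035 46 y -0.008 0.006 x 0.007 0.012
[-0.0365 -0.0364 -0.0363 -0.0363 -0.0363 -0.0363 -0.0363 -0.0363 -0.0363
 -0.0363 -0.0362 -0.0362 -0.0361 -0.0361 -0.0359 -0.0359 -0.0356 -0.0355
 -0.0353 -0.0352]
w6 (272, 252) [ 0.0107 -0.0195 -0.0404]
w6 (270, 262) [ 0.0107 -0.019  -0.0499]
w6 (378, 262) [ 0.0108  0.0229 -0.0501]
w6 (230, 262) [-0.0712 -0.0832  0.1212]
w6 (412, 262) [-0.0714  0.0857  0.1213]
w10 (272, 252) [-0.0329 -0.0342  0.0579]
w10 (270, 262) [-0.0371 -0.0348  0.0502]
w10 (378, 262) [-0.0368  0.0409  0.0493]
w10 (230, 262) [ 0.011  -0.0345 -0.0506]
w10 (412, 262) [ 0.011   0.036  -0.0507]
w13 (272, 252) [-0.0667 -0.0462  0.136 ]
w13 (270, 262) [-0.0776 -0.0487  0.1368]
w13 (378, 262) [-0.0765  0.0561  0.1343]
w13 (230, 262) [ 0.0114 -0.0349 -0.0495]
w13 (412, 262) [ 0.0116  0.0361 -0.0501]
```

```bash
cat >> h.py <<'E'
def tcp2(g,Rw): return np.array(g)+Rw.apply([0,0,.0565])
E
python3 - <<'E'
from h import *
st=bot.read_state()
Rw=tilt(84.2,-60);ax=np.array([np.cos(np.radians(84.2)),np.sin(np.radians(84.2)),0])
g=np.array([.5087,.1799,.064])-.008*ax; z=Rw.apply([0,0,1]);print(g,tcp2(g,Rw),tcp2(g-.1*z,Rw))
P=tcp2(g-.11*z,Rw)+[0,0,.08];plan(P,Rw)
E
```

```text
[0.50789155 0.17194095 0.064     ] [0.51283628 0.2206209  0.03575   ] [0.50408455 0.1344617  0.08575   ]
move [-54.8   1.  -80. ] [ 5.0e-02  6.0e+01 -3.2e-01] len 97.0 ang 60.0
```

Request:
arm_command(targets="0 0 -40 0 0 0 0.3;0 0 -80 0 5 0 0.5;-20 0 -90 0 12 0 0.8;-55 1 -90 0 60 0 0.8;-55 1 -90 0 60 0 0.8;-55 1 -80 0 60 0 0.8;-55 1 -80 0 60 0 0.8;-55 1 -80 0 60 0 0.8;-55 1 -80 0 60 0 0.8;-55 1 -80 0 60 0 0.8")

```text
time: 16.68
tool_pos: [0.5041, 0.1241, 0.1714]
tcp_rot: [-1.68, -1.507, -0.977]
wrist_force: [-0.3, -0.5, 0.8]
width: 0.797
```

```bash
python3 - <<'E'
from h import *
from cap import cap
s=snap("wrist","w16")[3];cap("w16");print(s["tool_pos"],s["q"])
Rw=tilt(84.2,-60);ax=np.array([np.cos(np.radians(84.2)),np.sin(np.radians(84.2)),0])
g=np.array([.5087,.1799,.064])-.008*ax; z=Rw.apply([0,0,1])
plan(tcp2(g-.11*z,Rw),Rw);plan(tcp2(g,Rw),Rw)
E
```

```text
w16 1526 ztop 0.1201 932 ((508.7742004394531, 179.2523651123047), 14.781051635742188)
normal [ 0.001 -0.048  0.999]
[0.50409901 0.12409074 0.1713517 ] [-0.459539    0.20209811  2.13516105  0.96652701  1.44069694 -0.82069317]
move [-65.    1.8  39.1] [ 0.24 -0.53 -0.7 ] len 76.0 ang 0.9
move [-66.    1.4 149.1] [ 0.24 -0.53 -0.7 ] len 163.0 ang 0.9
```

View pics/w16.png

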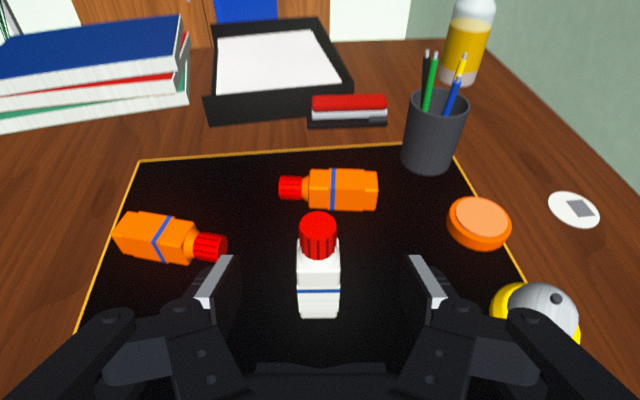

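Request:
arm_command(targets="-34 1 20 0 -0.5 -0.7 0.8;-65 2 39 0 -0.5 -0.7 0.8;-65 2 39 0 -0.5 -0.7 0.8;-65 2 70 0 -0.5 -0.7 0.8;-66 2 105 0 -0.5 -0.7 0.8;-66 2 135 0 -0.5 -0.7 0.8;-66 2 148 0 -0.5 -0.7 0.8;-66 2 149 0 -0.5 -0.7 0.8;-66 2 149 0 -0.5 -0.7 0.8")

```text
time: 17.48
tool_pos: [0.5154, 0.2216, 0.0405]
tcp_rot: [-1.678, -1.53, -0.969]
wrist_force: [-1.0, 0.4, 0.3]
width: 0.801
```

```bash
python3 - <<'E'
from h import *
from cap import cap
s=snap("wrist","w17")[3];cap("w17");print(s["tool_pos"],s["wrist_force"])
Rw=tilt(84.2,-60);ax=np.array([np.cos(np.radians(84.2)),np.sin(np.radians(84.2)),0])
g=np.array([.5087,.1799,.064])-.008*ax
plan(tcp2(g,Rw),Rw)
E
```

```text
w17 9710 ztop 0.1199 6033 ((508.4441223144531, 179.05230712890625), 15.039616584777832)
normal [-0.005 -0.059  0.998]
[0.51535739 0.22163323 0.0404637 ] [-0.97749299  0.3566093   0.31782264]
move [-4.5 -3.3  2. ] [0.22 0.51 0.61] len 6.0 ang 0.8
```

View pics/w17.png

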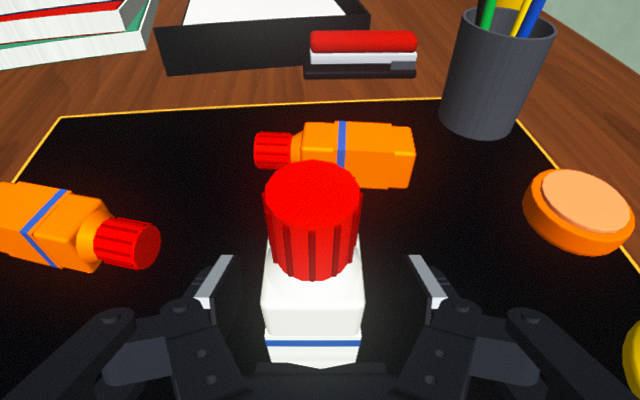

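Request:
arm_command(targets="-4 -2.5 2 0 0.3 0.5 0.8;-4 -2.5 2 0 0.3 0.5 0.8;-4 -2.5 2 0 0.3 0.5 0.5;-4 -2.5 2 0 0.3 0.5 0.2;-4 -2.5 2 0 0.3 0.5 0.2;-4 -2.5 2 0 0.3 0.5 0.2;-4 -2.5 2 0 0.3 0.5 0.2;-4 -2.5 2 0 0.3 0.5 0.2", newtons=40)

```text
time: 18.2
tool_pos: [0.5131, 0.2206, 0.0349]
tcp_rot: [-1.682, -1.516, -0.969]
wrist_force: [-0.7, -3.7, 3.3]
width: 0.413
```

```bash
python3 - <<'E'
from h import *
from cap import cap
s=snap("wrist","w18")[3];cap("w18");print(s["tool_pos"],s["wrist_force"],s["width"])
# up direction in tool
print(R.from_rotvec(s["tcp_rot"]).inv().apply([0,0,1]).round(3))
E
```

```text
w18 10306 ztop 0.1199 6067 ((509.1051940917969, 179.45492553710938), 14.968968391418457)
normal [-0.006 -0.063  0.998]
[0.51305003 0.22064702 0.0348747 ] [-0.71849623 -3.72462402  3.27558648] 0.4132586819051355
[ 0.864  0.002 -0.503]
```

View pics/w18.png

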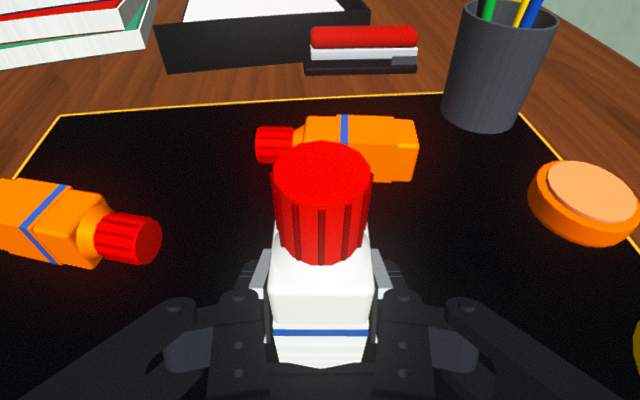

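Request:
arm_command(targets="10 0 -6 0 0 0 0.2;35 0 -20 0 0 0 0.2;70 0 -40 0 0 0 0.2;85 0 -50 0 0 0 0.2;85 0 -50 0 0 0 0.2;85 0 -50 0 0 0 0.2")

```text
time: 18.75
tool_pos: [0.513, 0.2203, 0.1343]
tcp_rot: [-1.682, -1.519, -0.97]
wrist_force: [-0.2, 1.2, -0.8]
width: 0.415
```

```bash
python3 - <<'E'
from h import *
s=bot.read_state();print(s["tool_pos"],s["wrist_force"],s["width"])
d=np.load("w18.npz");mt=R.from_rotvec(d["tr"]).inv().apply(np.array([.509,.1797,.060])-d["tp"]);print(mt)
np.save("mt.npy",mt)
for a,m in ((-15,[.512,.165,.14]),(30,[.514,.166,.14]),(30,[.514,.166,.02])):
    Rf=tilt(84.2,a);plan(np.array(m)-Rf.apply(mt),Rf)
E
```

```text
[0.51301357 0.22029056 0.13426322] [-0.22322233  1.186992   -0.75296288] 0.41503241722707324
[ 0.00102495  0.00030444 -0.04819957]
move [-57.5   4.2 -16.9] [ 3.200e-01 -4.471e+01  2.000e-02] len 60.0 ang 44.7
move [-70.5   6.2 -50.2] [  0.33 -89.71  -0.11] len 87.0 ang 89.7
move [-174.1    5.7   10.3] [  0.33 -89.71  -0.11] len 174.0 ang 89.7
```

Request:
arm_command(targets="-57 4 -17 0 -45 0 0.2;-57 4 -17 0 -45 0 0.2;-57 4 -17 0 -45 0 0.2;-57 4 -17 0 -45 0 0.2;-57 4 -17 0 -45 0 0.2;-57 4 -17 0 -45 0 0.2;-57 4 -17 0 -45 0 0.2;-57 4 -17 0 -45 0 0.2")

```text
time: 19.42
tool_pos: [0.5113, 0.1794, 0.0922]
tcp_rot: [-2.192, -1.984, -0.284]
wrist_force: [0.7, -0.2, -1.8]
width: 0.41
```

```bash
python3 - <<'E'
from h import *
s=bot.read_state();print(s["tool_pos"],s["wrist_force"],s["width"])
mt=np.load("mt.npy")
for a,m in ((30,[.514,.166,.12]),):
    Rf=tilt(84.2,a);plan(np.array(m)-Rf.apply(mt),Rf)
E
```

```text
[0.51132746 0.17937794 0.09222546] [ 0.67959249 -0.15081283 -1.82573604] 0.4098624558186835
move [-40.2   3.6   3.3] [  0.07 -44.74   0.1 ] len 41.0 ang 44.7
```

Request:
arm_command(targets="-40 3 3 0 -45 0 0.2;-40 3 3 0 -45 0 0.2;-40 3 3 0 -45 0 0.2;-40 3 3 0 -45 0 0.2;-40 3 3 0 -45 0 0.2;-40 3 3 0 -45 0 0.2;-40 3 3 0 -45 0 0.2;-40 3 3 0 -45 0 0.2;-40 3 3 0 -45 0 0.2")

```text
time: 20.17
tool_pos: [0.5093, 0.138, 0.0771]
tcp_rot: [2.034, 1.834, -0.553]
wrist_force: [0.3, -0.2, -0.8]
width: 0.418
```

```bash
python3 - <<'E'
from h import *
s=snap("wrist","w19")[3];print(s["tool_pos"],s["wrist_force"],s["width"])
mt=np.load("mt.npy")
Rf=tilt(84.2,30)
for z in (.03,.02): plan(np.array([.514,.166,z])-Rf.apply(mt),Rf)
d=np.load("w19.npz");im,W=d["im"],d["W"];hsv=cv2.cvtColor(im,cv2.COLOR_BGR2HSV)
red=(hsv[...,1]>150)&((hsv[...,0]<8)|(hsv[...,0]>172))&(W[...,2]>.08);print("cap",W[red].mean(0),W[red].max(0))
E
```

```text
[0.50933727 0.13796992 0.07708882] [ 0.28265154 -0.16435558 -0.83600988] 0.41830255670458955
move [48.2  1.1 75.4] [-0.24  0.18 -0.16] len 89.0 ang 0.3
move [53.2  1.1 84. ] [-0.24  0.18 -0.16] len 99.0 ang 0.3
cap [0.51855085 0.21753884 0.12433036] [0.53352752 0.28636355 0.19185144]
```

View pics/w19.png

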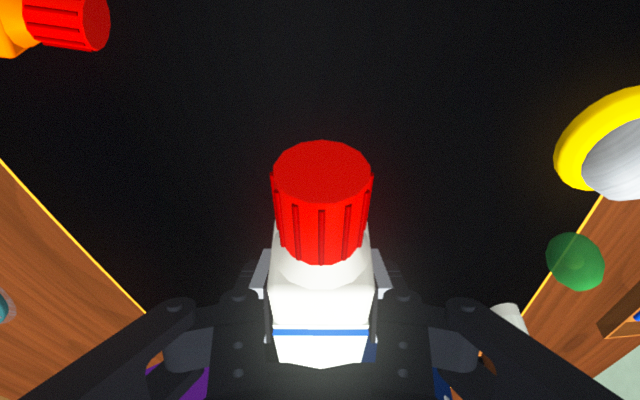

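Request:
arm_command(targets="20 0 32 0 0 0 0.2;36 1 56 0 0 0 0.2;44 1 69 0 0 0 0.2;48 1 75 0 0 0 0.2;48 1 75 0 0 0 0.2;48 1 75 0 0 0 0.2")

```text
time: 20.72
tool_pos: [0.5131, 0.1419, -0.0087]
tcp_rot: [2.035, 1.829, -0.547]
wrist_force: [-0.5, 0.1, -1.8]
width: 0.417
```

```bash
python3 - <<'E'
from h import *
s=snap("wrist","w20")[3];print(s["tool_pos"],s["wrist_force"],s["width"])
mt=np.load("mt.npy")
Rf=tilt(84.2,30)
for z in (.018,): plan(np.array([.514,.166,z])-Rf.apply(mt),Rf)
d=np.load("w20.npz");im,W=d["im"],d["W"];hsv=cv2.cvtColor(im,cv2.COLOR_BGR2HSV)
red=(hsv[...,1]>150)&((hsv[...,0]<8)|(hsv[...,0]>172))&(np.hypot(W[...,0]-.516,W[...,1]-.213)<.03);print("cap",np.percentile(W[red][:,2],[2,50,98]))
E
```

```text
[ 0.51305893  0.1418797  -0.00865225] [-0.53918457  0.13117292 -1.77198515] 0.4172983717784721
move [ 6.3 -2.4 13.9] [ 0.03  0.13 -0.29] len 15.0 ang 0.3
cap [0.02047769 0.04028933 0.04632821]
```

Request:
arm_command(targets="2.5 0 4.5 0 0 0 0.2;5 0 8.5 0 0 0 0.2;6 0 10.5 0 0 0 0.2;6 0 10.5 0 0 0 0.2;6 0 10.5 0 0 0 0.2")

```text
time: 21.18
tool_pos: [0.5124, 0.1425, -0.0218]
tcp_rot: [2.033, 1.831, -0.548]
wrist_force: [0.3, 0.9, -1.2]
width: 0.42
```

```bash
python3 - <<'E'
from h import *
s=bot.read_state();print(s["tool_pos"],s["wrist_force"],s["width"])
E
```

```text
[ 0.51239111  0.14245448 -0.02176034] [ 0.27489573  0.91650641 -1.19654772] 0.4200875273550128
```

Nearly down; a touch lower, then release and rise.

Request:
arm_command(targets="0.5 0 1 0 0 0 0.2;0.5 0 1 0 0 0 0.2;0.5 0 1 0 0 0 0.6;0.5 0 1 0 0 0 0.75;0.5 0 1 0 0 0 0.75;0.5 0 1 0 0 0 0.75;-20 0 -34 0 0 0 0.75;-40 0 -69 0 0 0 0.75;-60 0 -104 0 0 0 0.75;-75 0 -130 0 0 0 0.75")

```text
time: 22.02
tool_pos: [0.5133, 0.1434, 0.1317]
tcp_rot: [2.034, 1.83, -0.544]
wrist_force: [0.2, 0.6, 0.1]
width: 0.75
```

```bash
cat > lie.py <<'E'
from h import *
def lie(t):
    d=np.load(t+".npz");im,W=d["im"],d["W"]
    m=(np.hypot(W[...,0]-.514,W[...,1]-.166)<.085)&(W[...,2]>.02)&(W[...,2]<.05)&(im.max(2)>120)
    m=cv2.morphologyEx(m.astype(np.uint8),cv2.MORPH_OPEN,np.ones((3,3)))
    n,l,s,c=cv2.connectedComponentsWithStats(m);k=1+s[1:,4].argmax()
    P=W[l==k];print(t,len(P),cv2.minAreaRect((P[:,:2]*1000).astype(np.float32)),np.percentile(P[:,2],[50,98]))
E
python3 - <<'E'
from lie import *
s=snap("wrist","w21")[3];print(s["tool_pos"],s["wrist_force"],s["width"]);lie("w21");lie("w4");lie("w3")
plan([.5822,-.1765,.27],down(114.9))
E
```

```text
[0.51333969 0.14335933 0.13170367] [0.2234732  0.61934366 0.14174903] 0.7503099122916745
w21 8090 ((515.8374633789062, 168.6407470703125), (119.95951843261719, 37.190162658691406), 83.08882904052734) [0.0347062  0.03655553]
w4 7867 ((514.3838500976562, 167.57786560058594), (119.86053466796875, 36.62157440185547), 83.56957244873047) [0.03463977 0.03624108]
w3 3117 ((514.8084716796875, 166.8619384765625), (119.69203186035156, 37.12024688720703), 82.6318588256836) [0.03485413 0.03677383]
move [-336.4  100.1   42.3] [ -7.43  29.35 -30.34] len 354.0 ang 42.9
```

View pics/w21.png

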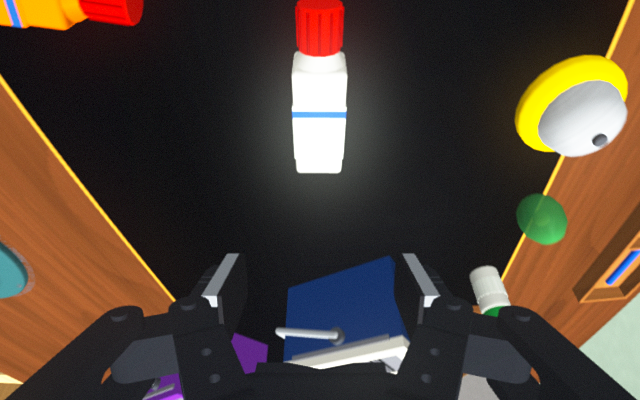

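Request:
arm_command(targets="-40 0 -69 0 0 0 0.7;-336 100 0 -7 29 -30 0;-336 100 0 -7 29 -30 0;-336 100 0 -7 29 -30 0;-336 100 0 -7 29 -30 0;-336 100 42 -7 29 -30 0;-336 100 42 -7 29 -30 0;-336 100 42 -7 29 -30 0;-336 100 42 -7 29 -30 0;-336 100 42 -7 29 -30 0")

```text
time: 22.9
tool_pos: [0.5738, -0.155, 0.2566]
tcp_rot: [-1.697, -2.635, 0.026]
wrist_force: [-0.2, 0.1, 1.1]
width: 0.001
```

```bash
python3 - <<'E'
from h import *
plan([.5822,-.1765,.15],down(114.9))
E
```

```text
move [-22.7   0.6 106.6] [-1.02  0.18 -0.48] len 109.0 ang 1.1
```

Request:
arm_command(targets="0 0 0 0 0 0 0;0 0 0 0 0 0 0;0 0 0 0 0 0 0")

```text
time: 23.15
tool_pos: [0.5739, -0.1518, 0.2555]
tcp_rot: [-1.698, -2.633, 0.028]
wrist_force: [-0.5, 0.3, -0.9]
width: -0.0
```

```bash
python3 - <<'E'
from h import *
snap("wrist","w22")
import fit as F
F.fit("w22")
plan([.5822,-.1765,.10],down(114.9))
E
```

```text
w22 12167 z 0.1111 ((539.0557250976562, -158.9669952392578), (152.4482421875, 148.9798126220703), 24.93195915222168)
move [-2.630e+01  1.000e-01  1.555e+02] [-1.11  0.14 -0.43] len 158.0 ang 1.2
```

View pics/w22.png

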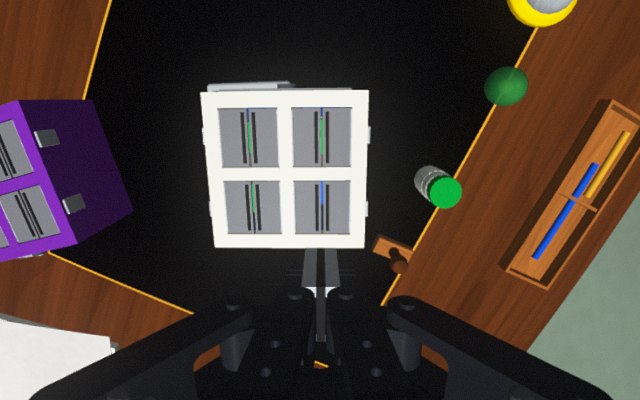

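Request:
arm_command(targets="-26 0 40 -1 0 -0.4 0;-26 0 80 -1 0 -0.4 0;-26 0 120 -1 0 -0.4 0;-26 0 150 -1 0 -0.4 0;-26 0 155 -1 0 -0.4 0;-26 0 155 -1 0 -0.4 0;-26 0 155 -1 0 -0.4 0")

```text
time: 23.78
tool_pos: [0.5837, -0.1762, 0.1025]
tcp_rot: [1.687, 2.646, -0.004]
wrist_force: [0.6, 1.0, 0.5]
width: 0.002
```

```bash
python3 - <<'E'
from h import *
s=bot.read_state();print(s["tool_pos"],s["wrist_force"])
plan([.5825,-.176,.040],down(114.9))
E
```

```text
[ 0.58366887 -0.17617653  0.1024762 ] [0.55734987 1.02296779 0.46861224]
move [ 0.9 -1.  62.5] [-0.02  0.26  0.07] len 62.0 ang 0.3
```

Request:
arm_command(targets="0 0 15 0 0 0 0;0 0 24 0 0 0 0;0 0 32 0 0 0 0;0 0 40 0 0 0 0;0 0 45 0 0 0 0;0 0 45 0 0 0 0")

```text
time: 24.28
tool_pos: [0.5823, -0.1772, 0.0554]
tcp_rot: [1.69, 2.646, -0.005]
wrist_force: [-0.2, 0.5, 0.3]
width: 0.003
```

```bash
python3 - <<'E'
from h import *
s=bot.read_state();print(s["tool_pos"],s["wrist_force"])
plan([.5825,-.176,.039],down(114.9))
E
```

```text
[ 0.58225734 -0.17722609  0.05539199] [-0.17606266  0.5398974   0.30306817]
move [ 1.1  0.8 16.4] [-0.12  0.17 -0.04] len 16.0 ang 0.2
```

Request:
arm_command(targets="1 1 4 0 0 0 0;1 1 8 0 0 0 0;1 1 12 0 0 0 0;1 1 12 0 0 0 0;1 1 12 0 0 0 0")

```text
time: 24.7
tool_pos: [0.5827, -0.176, 0.0435]
tcp_rot: [1.691, 2.646, -0.005]
wrist_force: [0.8, 0.0, -0.6]
width: 0.001
```

```bash
python3 - <<'E'
from h import *
s=bot.read_state();print(s["tool_pos"],s["wrist_force"])
E
```

```text
[ 0.58269566 -0.1759617   0.04353818] [ 0.82996505  0.01483783 -0.57405195]
```

Request:
arm_command(targets="0 0 2 0 0 0 0;0 0 4 0 0 0 0;0 0 6 0 0 0 0;0 0 6 0 0 0 0;0 0 6 0 0 0 0")

```text
time: 25.12
tool_pos: [0.583, -0.1761, 0.038]
tcp_rot: [1.69, 2.646, -0.005]
wrist_force: [-0.2, -0.8, -1.8]
width: 0.0
```

```bash
python3 - <<'E'
from h import *
s=snap("wrist","w23")[3];print(s["tool_pos"],s["wrist_force"])
E
```

```text
[ 0.58304858 -0.17612981  0.03795309] [-0.20955939 -0.83158046 -1.80313389]
```

View pics/w23.png

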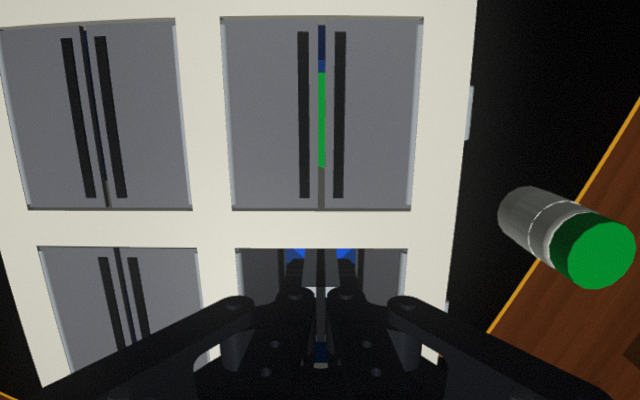

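Request:
arm_command(targets="0 0 1.5 0 0 0 0;0 0 3 0 0 0 0;0 0 4.5 0 0 0 0;0 0 4.5 0 0 0 0;0 0 4.5 0 0 0 0")

```text
time: 25.58
tool_pos: [0.5838, -0.1763, 0.0352]
tcp_rot: [1.689, 2.645, -0.004]
wrist_force: [-2.8, 0.9, 6.5]
width: 0.0
```

```bash
python3 - <<'E'
from h import *
s=bot.read_state();print(s["tool_pos"],s["wrist_force"])
E
```

```text
[ 0.58378737 -0.17630903  0.03516612] [-2.83766411  0.91212959  6.48595985]
```

Request:
arm_command(targets="0 0 -30 0 0 0 0;0 0 -70 0 0 0 0;0 0 -110 0 0 0 0;0 0 -150 0 0 0 0;0 0 -190 0 0 0 0;0 0 -220 0 0 0 0;0 0 -220 0 0 0 0")

```text
time: 26.17
tool_pos: [0.5875, -0.1768, 0.2634]
tcp_rot: [1.682, 2.633, 0.001]
wrist_force: [0.9, -0.2, 1.9]
width: 0.001
```

```bash
python3 - <<'E'
from h import *
s=bot.read_state();print(s["tool_pos"],s["wrist_force"])
Rf=tilt(84.2,30);plan([.5130,.1430,.10],Rf)
E
```

```text
[ 0.58753424 -0.17679783  0.26341317] [ 0.91671666 -0.21473792  1.88198902]
move [323.8  65.3 159.5] [  8.76 -28.63  29.74] len 367.0 ang 42.2
```

Request:
arm_command(targets="324 65 0 9 -29 30 0.5;324 65 0 9 -29 30 0.75;324 65 0 9 -29 30 0.75;324 65 0 9 -29 30 0.75;324 65 0 9 -29 30 0.75;324 65 60 9 -29 30 0.75;324 65 100 9 -29 30 0.75;324 65 159 9 -29 30 0.75;324 65 159 9 -29 30 0.75;324 65 159 9 -29 30 0.75")

```text
time: 27.0
tool_pos: [0.5111, 0.124, 0.1213]
tcp_rot: [2.036, 1.841, -0.565]
wrist_force: [1.6, 1.0, -0.7]
width: 0.748
```

Request:
arm_command(targets="0 0 0 0 0 0 0.75;0 0 0 0 0 0 0.75")

```text
time: 27.17
tool_pos: [0.5098, 0.122, 0.1207]
tcp_rot: [2.033, 1.843, -0.573]
wrist_force: [-0.2, 0.3, 1.1]
width: 0.752
```

```bash
python3 - <<'E'
from lie import *
s=snap("wrist","w24")[3];print(s["tool_pos"]);lie("w24")
Rf=tilt(84.0,30);plan([.5130,.1430,.08],Rf);plan([.5130,.1430,-.0225],Rf)
E
```

```text
[0.5097933  0.12201461 0.12071308]
w24 8614 ((515.1192626953125, 161.69749450683594), (105.30963134765625, 36.98526382446289), 83.05709075927734) [0.03506722 0.03661803]
move [40.1 -0.  26.1] [-0.85  0.32  0.48] len 48.0 ang 1.0
move [ 91.9   1.7 114.6] [-0.85  0.32  0.48] len 147.0 ang 1.0
```

View pics/w24.png

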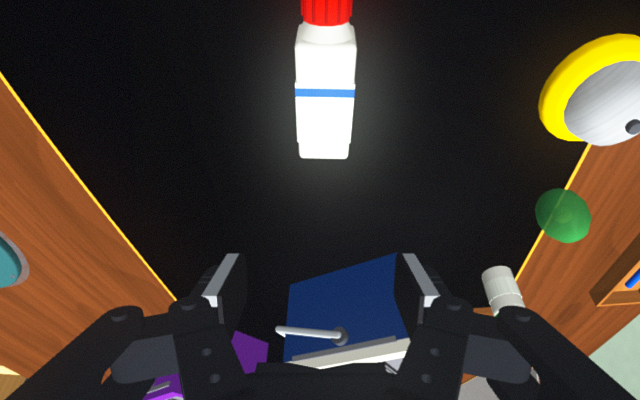

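Request:
arm_command(targets="40 0 26 -0.8 0.3 0.5 0.75;40 0 26 -0.8 0.3 0.5 0.75;58 1 56 -0.8 0.3 0.5 0.75;74 1 84 -0.8 0.3 0.5 0.75;84 1 102 -0.8 0.3 0.5 0.75;91 1 112 -0.8 0.3 0.5 0.75;91 1 112 -0.8 0.3 0.5 0.75;91 1 112 -0.8 0.3 0.5 0.75")

```text
time: 27.88
tool_pos: [0.514, 0.1435, -0.018]
tcp_rot: [2.04, 1.83, -0.543]
wrist_force: [1.0, -0.4, 0.0]
width: 0.753
```

```bash
python3 - <<'E'
from lie import *
s=snap("wrist","w25")[3];print(s["tool_pos"],s["wrist_force"])
Rf=tilt(84.0,30);plan([.5130,.1430,-.0225],Rf)
E
```

```text
[ 0.51398395  0.14348989 -0.01799361] [ 1.03406811 -0.43350857  0.00149286]
move [ 1.5 -1.5  5.1] [ 0.08 -0.14 -0.24] len 6.0 ang 0.3
```

View pics/w25.png

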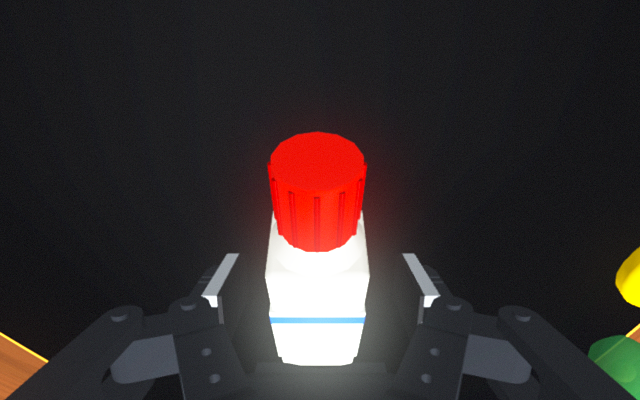

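Request:
arm_command(targets="1.5 -1.5 3.5 0 0 0 0.75;1.5 -1.5 3.5 0 0 0 0.75;1.5 -1.5 3.5 0 0 0 0.4;1.5 -1.5 3.5 0 0 0 0.2;1.5 -1.5 3.5 0 0 0 0.2;1.5 -1.5 3.5 0 0 0 0.2;1.5 -1.5 3.5 0 0 0 0.2", newtons=40)

```text
time: 28.52
tool_pos: [0.5121, 0.1442, -0.0222]
tcp_rot: [2.039, 1.831, -0.542]
wrist_force: [-0.9, 1.8, 4.5]
width: 0.418
```

```bash
python3 - <<'E'
from lie import *
s=bot.read_state();print(s["tool_pos"],s["wrist_force"],s["width"])
mt=R.from_rotvec(s["tcp_rot"]).inv().apply(np.array([.5145,.167,.018])-s["tool_pos"]);print(mt);np.save("mt.npy",mt)
E
```

```text
[ 0.51210382  0.14422803 -0.02223914] [-0.87378843  1.83560549  4.53547062] 0.4175035729290886
[-1.94902099e-04  3.70693809e-05 -4.62974407e-02]
```

Solid grip (0.418 ≈ 36 mm). Lift and stand it.

Request:
arm_command(targets="-5 0 -9 0 0 0 0.2;-20 0 -35 0 0 0 0.2;-40 0 -69 0 0 0 0.2;-55 0 -95 0 0 0 0.2;-60 0 -104 0 0 0 0.2;-60 0 -104 0 0 0 0.2")

```text
time: 29.02
tool_pos: [0.5135, 0.1448, 0.1003]
tcp_rot: [2.041, 1.83, -0.535]
wrist_force: [-0.3, 1.0, -0.7]
width: 0.416
```

```bash
python3 - <<'E'
from lie import *
s=bot.read_state();print(s["tool_pos"],s["wrist_force"],s["width"])
mt=np.load("mt.npy")
for a in(-15,-60):
    Rf=tilt(84,a);plan(np.array([.510,.172,.14])-Rf.apply(mt),Rf)
E
```

```text
[0.51350426 0.14482009 0.10032006] [-0.2861591   1.04854117 -0.7217849 ] 0.4157858340316157
move [ 36.2  -6.5 -14.9] [ 0.36 44.69 -0.19] len 40.0 ang 44.7
move [ 49.8  -6.4 -47.6] [ 4.400e-01  8.969e+01 -5.000e-02] len 69.0 ang 89.7
```

Request:
arm_command(targets="36 -6 -15 0 45 0 0.2;36 -6 -15 0 45 0 0.2;36 -6 -15 0 45 0 0.2;36 -6 -15 0 45 0 0.2;36 -6 -15 0 45 0 0.2;36 -6 -15 0 45 0 0.2;36 -6 -15 0 45 0 0.2;36 -6 -15 0 45 0 0.2")

```text
time: 29.68
tool_pos: [0.5066, 0.1798, 0.0887]
tcp_rot: [-2.2, -1.964, -0.285]
wrist_force: [1.1, -1.1, -1.5]
width: 0.416
```

```bash
python3 - <<'E'
from lie import *
s=bot.read_state();print(s["tool_pos"],s["wrist_force"],s["width"])
mt=np.load("mt.npy")
for a in(-60,):
    Rf=tilt(84,a);plan(np.array([.510,.174,.14])-Rf.apply(mt),Rf)
E
```

```text
[0.50660481 0.1797827  0.08866119] [ 1.09039747 -1.14434634 -1.52067928] 0.4160873303113866
move [ 41.    3.5 -18.4] [ 3.000e-02  4.496e+01 -5.400e-01] len 45.0 ang 45.0
```

Request:
arm_command(targets="41 3 -18 0 45 -0.5 0.2;41 3 -18 0 45 -0.5 0.2;41 3 -18 0 45 -0.5 0.2;41 3 -18 0 45 -0.5 0.2;41 3 -18 0 45 -0.5 0.2;41 3 -18 0 45 -0.5 0.2;41 3 -18 0 45 -0.5 0.2;41 3 -18 0 45 -0.5 0.2;41 3 -18 0 45 -0.5 0.2")

```text
time: 30.43
tool_pos: [0.515, 0.2175, 0.1179]
tcp_rot: [-1.675, -1.516, -0.967]
wrist_force: [0.5, -0.3, -0.3]
width: 0.415
```

```bash
python3 - <<'E'
from cap import *
s=snap("wrist","w26")[3];print(s["tool_pos"],s["wrist_force"],s["width"]);cap("w26")
mt=np.load("mt.npy");Rt=R.from_rotvec(s["tcp_rot"]);print("mid",s["tool_pos"]+Rt.apply(mt)); u=Rt.inv().apply([0,0,1]);print("up in tool",u.round(3))
E
```

```text
[0.5149619  0.21747758 0.11789463] [ 0.53911498 -0.27826427 -0.2598451 ] 0.41478398476183653
w26 10024 ztop 0.2014 5895 ((511.1823425292969, 177.59417724609375), 15.185306549072266)
normal [-0.007 -0.059  0.998]
mid [0.51097806 0.17748421 0.14087619]
up in tool [ 0.866  0.    -0.5  ]
```

Request:
arm_command(targets="-20 0 11.5 0 0 0 0.2;-40 0 23 0 0 0 0.2;-54 0 31 0 0 0 0.2;-62 0 36 0 0 0 0.2;-66 0 38 0 0 0 0.2;-67 0 38.5 0 0 0 0.2;-67 0 38.5 0 0 0 0.2;-67 0 38.5 0 0 0 0.2")

```text
time: 31.15
tool_pos: [0.5174, 0.2171, 0.0439]
tcp_rot: [-1.673, -1.521, -0.975]
wrist_force: [-0.1, -0.8, -1.4]
width: 0.419
```

```bash
python3 - <<'E'
from cap import *
s=snap("wrist","w27")[3];print(s["tool_pos"],s["wrist_force"],s["width"]);cap("w27")
E
```

```text
[0.51740397 0.21713631 0.04393597] [-0.11053996 -0.80629015 -1.40131876] 0.418519086538975
w27 9931 ztop 0.1274 5837 ((513.0994873046875, 177.02268981933594), 14.892271995544434)
normal [-0.016 -0.064  0.998]
```

Request:
arm_command(targets="-2 0 1.2 0 0 0 0.2;-4 0 2.3 0 0 0 0.2;-5.5 0 3.2 0 0 0 0.2;-5.5 0 3.2 0 0 0 0.2;-5.5 0 3.2 0 0 0 0.2")

```text
time: 31.62
tool_pos: [0.5169, 0.217, 0.0366]
tcp_rot: [-1.674, -1.518, -0.975]
wrist_force: [0.6, 0.6, -0.8]
width: 0.413
```

```bash
python3 - <<'E'
from cap import *
s=snap("wrist","w28")[3];print(s["tool_pos"],s["wrist_force"],s["width"]);cap("w28")
E
```

```text
[0.51689838 0.21696685 0.03657259] [ 0.57650551  0.55719559 -0.75013109] 0.41299846575183424
w28 9930 ztop 0.12 5816 ((512.9036865234375, 176.7676544189453), 14.975188255310059)
normal [-0.012 -0.063  0.998]
```

Touching. Release, let it settle, then check.

Request:
arm_command(targets="-0.8 0 0.4 0 0 0 0.2;-0.8 0 0.4 0 0 0 0.45;-0.8 0 0.4 0 0 0 0.6;-0.8 0 0.4 0 0 0 0.75;-0.8 0 0.4 0 0 0 0.75;-0.8 0 0.4 0 0 0 0.75;-0.8 0 0.4 0 0 0 0.75;-0.8 0 0.4 0 0 0 0.75")

```text
time: 32.33
tool_pos: [0.5166, 0.2171, 0.0356]
tcp_rot: [-1.673, -1.519, -0.974]
wrist_force: [0.5, -0.1, -0.1]
width: 0.752
```

```bash
python3 - <<'E'
from cap import *
s=snap("wrist","w29")[3];print(s["tool_pos"],s["wrist_force"],s["width"]);cap("w29")
E
```

```text
[0.51663933 0.21705199 0.03558053] [ 0.53973113 -0.12804992 -0.13754749] 0.7522165386858233
w29 10052 ztop 0.1199 5863 ((513.8340454101562, 176.71424865722656), 14.83712387084961)
normal [-0.007 -0.066  0.998]
```

View pics/w29.png

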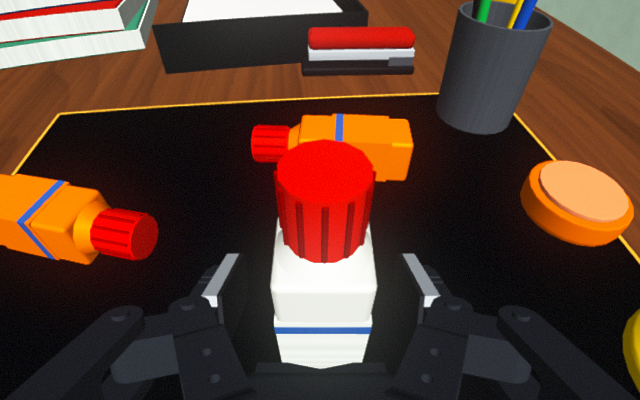

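Request:
arm_command(targets="0 0 -10 0 0 0 0.75;0 0 -35 0 0 0 0.75;0 0 -70 0 0 0 0.75;0 0 -105 0 0 0 0.75;0 0 -130 0 0 0 0.75;40 0 -150 0 0 0 0.75;80 0 -160 0 0 0 0.75;120 0 -160 0 0 0 0.75;120 0 -160 0 0 0 0.75")

```text
time: 33.13
tool_pos: [0.5107, 0.1387, 0.2274]
tcp_rot: [-1.671, -1.527, -0.985]
wrist_force: [1.3, 0.2, -0.2]
width: 0.748
```

```bash
python3 - <<'E'
from cap import *
s=snap("wrist","w30")[3];print(s["tool_pos"]);cap("w30")
plan([.5135,.1767,.22],down(84))
E
```

```text
[0.51070359 0.13872278 0.22742167]
w30 1221 ztop 0.1202 842 ((513.8984985351562, 176.93292236328125), 14.732441902160645)
normal [-0.    -0.045  0.999]
move [16.   0.1 35.5] [  0.64 -59.96   0.73] len 39.0 ang 60.0
```

View pics/w30.png

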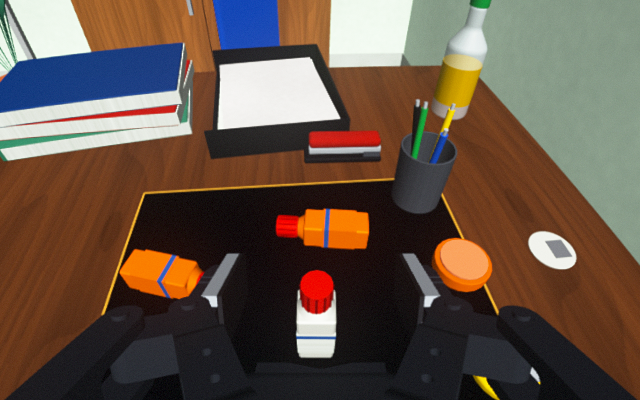

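Request:
arm_command(targets="16 0 35 0.5 -60 0.7 0.7;16 0 35 0.5 -60 0.7 0.7;16 0 35 0.5 -60 0.7 0.7;16 0 35 0.5 -60 0.7 0.7;16 0 35 0.5 -60 0.7 0.7;16 0 35 0.5 -60 0.7 0.7;16 0 35 0.5 -60 0.7 0.7;16 0 35 0.5 -60 0.7 0.7;16 0 35 0.5 -60 0.7 0.7;16 0 35 0.5 -60 0.7 0.7")

```text
time: 34.02
tool_pos: [0.5112, 0.1787, 0.215]
tcp_rot: [-2.327, -2.102, 0.01]
wrist_force: [-0.8, 0.3, -0.5]
width: 0.7
```

```bash
python3 - <<'E'
from cap import *
s=snap("wrist","w31")[3];print(s["tool_pos"]);cap("w31")
plan([.5137,.1768,.12],down(84))
E
```

```text
[0.5112129  0.17872054 0.21500515]
w31 1051 ztop 0.1203 928 ((513.8713989257812, 177.74998474121094), 14.655274391174316)
normal [-0.004  0.008  1.   ]
move [-0.7  3.8 94.5] [-0.53 -0.03  0.11] len 95.0 ang 0.5
```

View pics/w31.png

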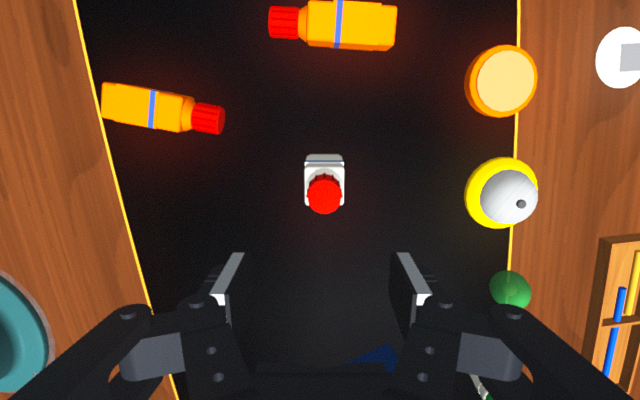

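Request:
arm_command(targets="-0.5 3 40 -0.4 0 0 0.7;-0.5 3 80 -0.4 0 0 0.7;-0.5 3 105 -0.4 0 0 0.7;-0.5 3 115 -0.4 0 0 0.7;-0.5 3 115 -0.4 0 0 0.7;-0.5 3 115 -0.4 0 0 0.7")

```text
time: 34.57
tool_pos: [0.5137, 0.1751, 0.1008]
tcp_rot: [-2.337, -2.097, -0.001]
wrist_force: [1.8, -0.7, 0.7]
width: 0.699
```

```bash
python3 - <<'E'
from cap import *
s=snap("wrist","w32")[3];print(s["tool_pos"]);cap("w32")
plan([.5137,.177,.056],down(84))
E
```

```text
[0.51368912 0.1750722  0.10076345]
w32 3092 ztop 0.1202 2520 ((513.96875, 177.76449584960938), 15.073568344116211)
normal [0.003 0.026 1.   ]
move [ 1.1 -1.5 46.3] [ 0.11 -0.14 -0.17] len 46.0 ang 0.3
```

View pics/w32.png

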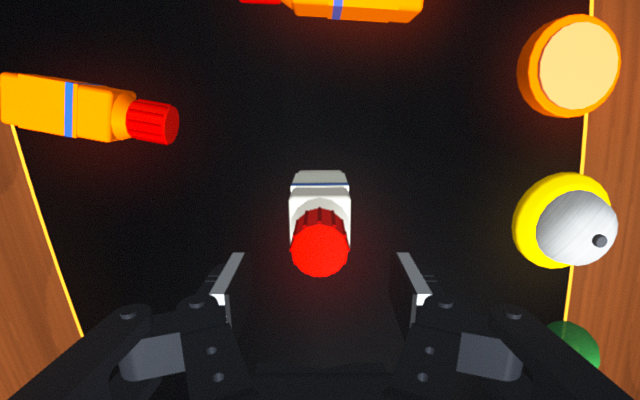

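Request:
arm_command(targets="1.5 -0.5 18 0 0 0 0.7;1.5 -0.5 35 0 0 0 0.7;1.5 -0.5 43 0 0 0 0.7;1.5 -0.5 44 0 0 0 0.7;1.5 -0.5 44 0 0 0 0.7")

```text
time: 35.03
tool_pos: [0.5141, 0.1779, 0.0579]
tcp_rot: [-2.336, -2.1, -0.004]
wrist_force: [0.1, 0.3, 0.1]
width: 0.7
```

```bash
python3 - <<'E'
from cap import *
s=snap("wrist","w33")[3];print(s["tool_pos"],s["wrist_force"]);cap("w33")
plan([.5137,.177,.056],down(84))
E
```

```text
[0.51413322 0.17794468 0.05787335] [0.07132547 0.26521143 0.11026763]
w33 5591 ztop 0.1201 4188 ((513.8087158203125, 177.76470947265625), 15.248538970947266)
normal [0.005 0.034 0.999]
move [-1.2 -0.7  2.3] [ 0.12 -0.14 -0.1 ] len 3.0 ang 0.2
```

View pics/w33.png

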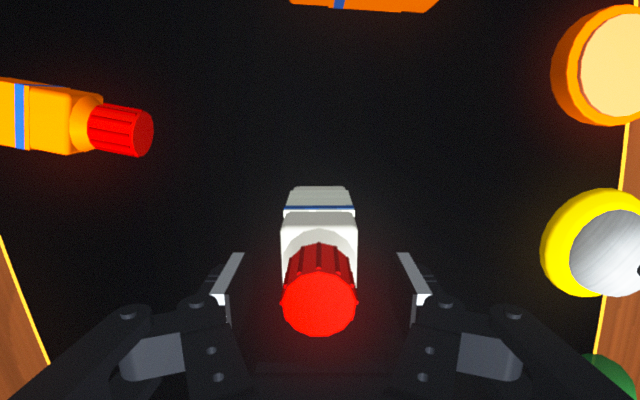

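Cap sits between the pads, centred in y. Close.

Request:
arm_command(targets="0 -0.5 1 0 0 0 0.5;0 -0.5 1 0 0 0 0.3;0 -0.5 1 0 0 0 0;0 -0.5 1 0 0 0 0;0 -0.5 1 0 0 0 0;0 -0.5 1 0 0 0 0;0 -0.5 1 0 0 0 0", newtons=70)

```text
time: 35.67
tool_pos: [0.5139, 0.1782, 0.057]
tcp_rot: [-2.336, -2.1, -0.005]
wrist_force: [-0.3, 0.3, 5.7]
width: 0.307
```

```bash
python3 - <<'E'
from cap import *
s=snap("wrist","w34")[3];print(s["tool_pos"],s["wrist_force"],s["width"]);cap("w34")
E
```

```text
[0.51386808 0.17824576 0.05702702] [-0.25707537  0.29373926  5.66302327] 0.3071685475576452
w34 5908 ztop 0.1216 4296 ((515.0806884765625, 181.6475830078125), 19.854568481445312)
normal [-0.143 -0.079  0.987]
```

View pics/w34.png

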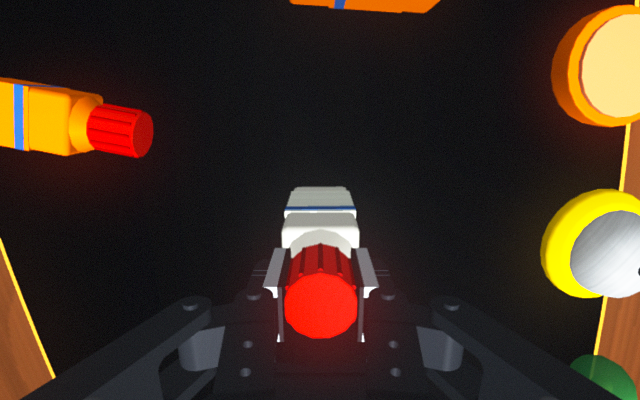

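Request:
arm_command(targets="0 0 -10 0 0 0 0;0 0 -40 0 0 0 0;0 0 -80 0 0 0 0;0 0 -120 0 0 0 0;0 0 -150 0 0 0 0;0 0 -160 0 0 0 0;0 0 -160 0 0 0 0;0 0 -160 0 0 0 0")

```text
time: 36.38
tool_pos: [0.5123, 0.1775, 0.2151]
tcp_rot: [-2.335, -2.099, -0.001]
wrist_force: [-0.8, 1.1, -2.4]
width: 0.307
```

```bash
python3 - <<'E'
from cap import *
s=snap("wrist","w35")[3];snap("scene","s4");print(s["tool_pos"],s["wrist_force"],s["width"]);cap("w35",(.514,.178))
im=cv2.imread("pics/s4.png");cv2.imwrite("pics/s4c.png",cv2.resize(im[60:260,200:440],None,fx=2.8,fy=2.8))
plan([.5826,-.1758,.225],down(114.9))
E
```

```text
[0.51229414 0.17750467 0.2151025 ] [-0.78332042  1.06404329 -2.39054907] 0.30672525115772414
w35 5896 ztop 0.2791 4350 ((513.3775024414062, 181.37698364257812), 19.54542350769043)
normal [-0.142 -0.074  0.987]
move [-343.3  108.8  -12.6] [ -0.28  -0.04 -31.  ] len 360.0 ang 31.0
```

View pics/s4c.png

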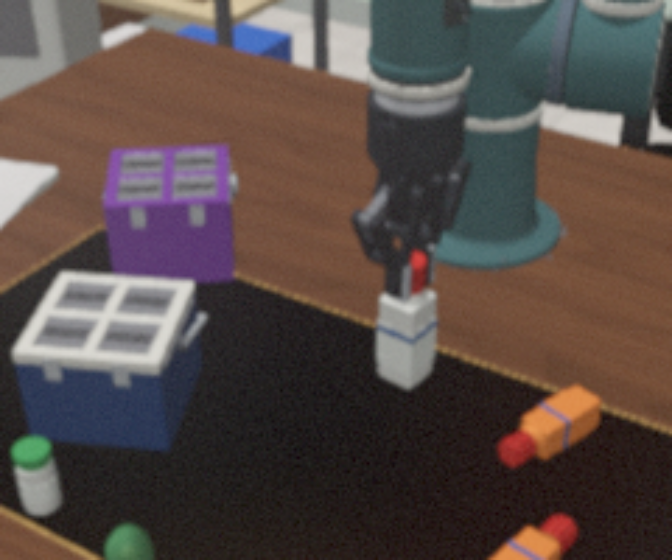

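View pics/w35.png

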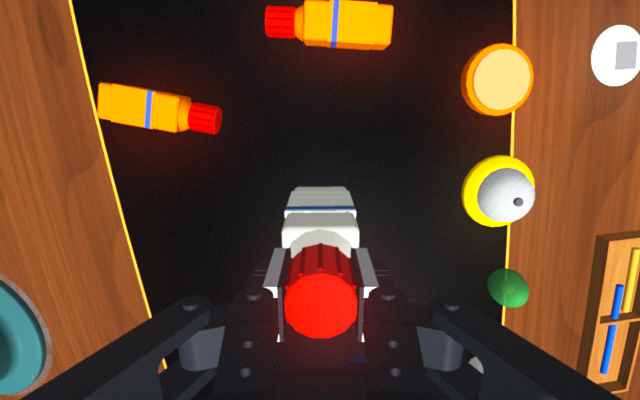

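Request:
arm_command(targets="-30 9 -15 0 0 -3 0;-65 20 -15 0 0 -7 0;-100 32 -15 0 0 -11 0;-135 43 -15 0 0 -15 0;-170 54 -15 0 0 -19 0;-205 65 -15 0 0 -23 0;-240 76 -15 0 0 -27 0;-275 87 -15 0 0 -31 0;-310 98 -15 0 0 -31 0;-335 106 -15 0 0 -31 0")

```text
time: 37.32
tool_pos: [0.5811, -0.1694, 0.2266]
tcp_rot: [-1.689, -2.643, 0.001]
wrist_force: [0.5, 0.4, -1.3]
width: 0.309
```

Request:
arm_command(targets="-5 2 0 0 0 0 0;-8 3 0 0 0 0 0;-8 3 0 0 0 0 0;-8 3 0 0 0 0 0")

```text
time: 37.65
tool_pos: [0.5879, -0.1714, 0.2286]
tcp_rot: [-1.687, -2.646, -0.002]
wrist_force: [0.6, 0.1, -1.5]
width: 0.31
```

```bash
python3 - <<'E'
from cap import *
import fit as F
s=snap("wrist","w36")[3];print(s["tool_pos"],s["wrist_force"],s["width"]);F.fit("w36")
plan([.5826,-.1758,.225],down(114.9))
E
```

```text
[ 0.58791988 -0.17136139  0.22863324] [ 0.58528112  0.09415922 -1.47909774] 0.3102517215614113
w36 13686 z 0.1112 ((539.3233032226562, -158.5442657470703), (152.53529357910156, 149.34628295898438), 24.63580894470215)
move [-1.8 -7.   4.2] [-0.03 -0.17  0.08] len 8.0 ang 0.2
```

View pics/w36.png

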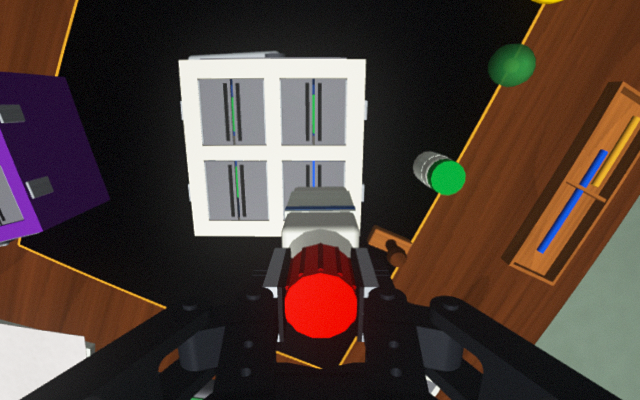

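Request:
arm_command(targets="-2 -7 4 0 0 0 0;-2 -7 10 0 0 0 0;-2 -7 25 0 0 0 0;-2 -7 40 0 0 0 0;-2 -7 45 0 0 0 0;-2 -7 45 0 0 0 0;-2 -7 45 0 0 0 0")

```text
time: 38.28
tool_pos: [0.5829, -0.177, 0.1851]
tcp_rot: [-1.689, -2.647, -0.002]
wrist_force: [0.1, 0.2, -0.4]
width: 0.306
```

```bash
python3 - <<'E'
from cap import *
s=snap("wrist","w37")[3];snap("scene","s5");print(s["tool_pos"],s["wrist_force"],s["width"])
plan([.5825,-.1757,.079],down(114.9))
im=cv2.imread("pics/s5.png");cv2.imwrite("pics/s5c.png",cv2.resize(im[100:240,160:320],None,fx=4,fy=4))
E
```

```text
[ 0.58285305 -0.17700735  0.18505977] [ 0.09711947  0.22236597 -0.40513958] 0.30571284742099114
move [  2.2  -0.7 107.4] [ 0.12 -0.    0.02] len 107.0 ang 0.1
```

View pics/w37.png

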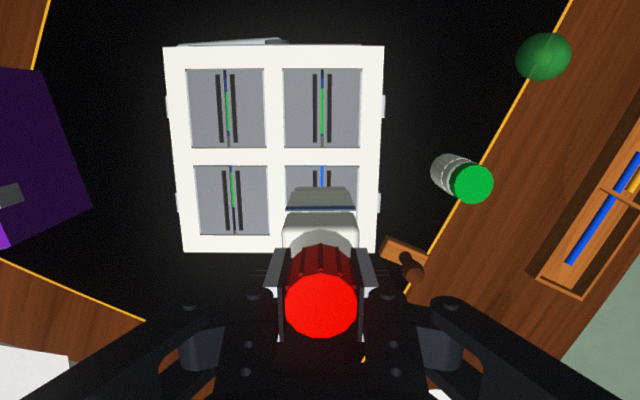

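View pics/s5c.png

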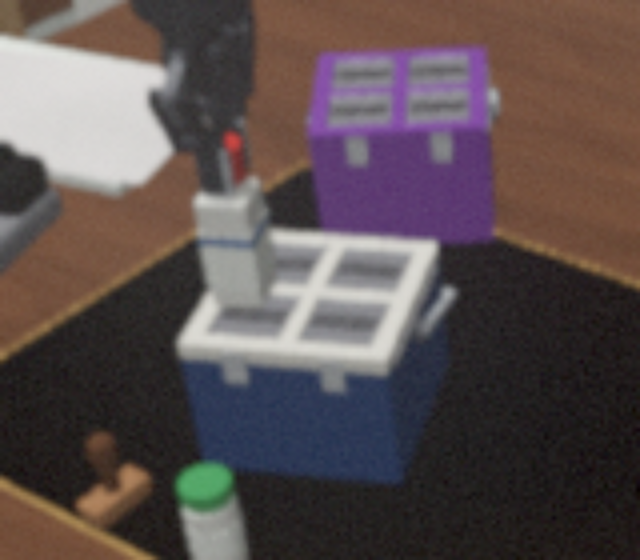

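Request:
arm_command(targets="1.5 0 5 0 0 0 0;1.5 0 11 0 0 0 0;1.5 0 17 0 0 0 0;1.5 0 24 0 0 0 0;1.5 0 31 0 0 0 0;1.5 0 38 0 0 0 0;1.5 0 44 0 0 0 0;1.5 0 50 0 0 0 0;1.5 0 50 0 0 0 0")

```text
time: 39.13
tool_pos: [0.5812, -0.1755, 0.1329]
tcp_rot: [-1.688, -2.645, -0.001]
wrist_force: [0.5, -0.7, -2.6]
width: 0.306
```

```bash
python3 - <<'E'
from cap import *
s=snap("wrist","w38")[3];print(s["tool_pos"],s["wrist_force"],s["torque"],s["width"])
plan([.5825,-.1757,.079],down(114.9))
E
```

```text
[ 0.58120249 -0.17553819  0.1329073 ] [ 0.46335817 -0.72321958 -2.5565451 ] [ 0.02996063  0.02595324 -0.03618859] 0.30615160816099696
move [-0.7  0.9 54.7] [-0.07 -0.18  0.  ] len 55.0 ang 0.2
```

View pics/w38.png

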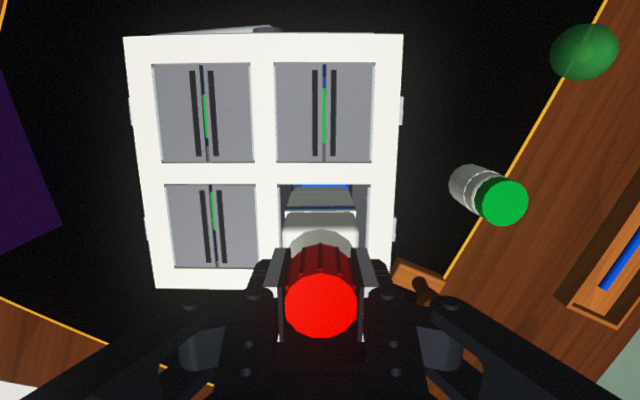

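Bottle is entering the free cell (blue visible at (322,186)). Continue down.

Request:
arm_command(targets="-0.5 0.5 6 0 0 0 0;-0.5 0.5 12 0 0 0 0;-0.5 0.5 18 0 0 0 0;-0.5 0.5 25 0 0 0 0;-0.5 0.5 32 0 0 0 0;-0.5 0.5 38 0 0 0 0;-0.5 0.5 44 0 0 0 0;-0.5 0.5 46 0 0 0 0;-0.5 0.5 46 0 0 0 0")

```text
time: 39.93
tool_pos: [0.5825, -0.1759, 0.0881]
tcp_rot: [-1.689, -2.646, -0.001]
wrist_force: [-0.6, 0.8, -1.4]
width: 0.303
```

```bash
python3 - <<'E'
from cap import *
s=snap("wrist","w39")[3];print(s["tool_pos"],s["wrist_force"],s["torque"],s["width"])
plan([.5825,-.1757,.079],down(114.9))
E
```

```text
[ 0.58252362 -0.17587683  0.08812557] [-0.58991452  0.82623184 -1.37971109] [ 0.02336221  0.08345963 -0.05860625] 0.3029589260427378
move [ 0.4 -0.2  9.7] [-0.   -0.12 -0.  ] len 10.0 ang 0.1
```

View pics/w39.png

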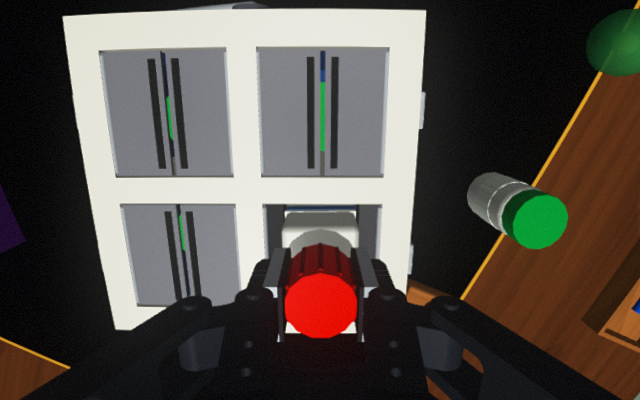

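Request:
arm_command(targets="0 0 2 0 0 0 0;0 0 4 0 0 0 0;0 0 6 0 0 0 0;0 0 7.5 0 0 0 0;0 0 7.5 0 0 0 0")

```text
time: 40.4
tool_pos: [0.5831, -0.1762, 0.0815]
tcp_rot: [-1.69, -2.648, -0.002]
wrist_force: [-0.8, -0.4, -1.9]
width: 0.306
```

```bash
python3 - <<'E'
from cap import *
s=bot.read_state();print(s["tool_pos"],s["wrist_force"],s["torque"],s["width"])
E
```

```text
[ 0.58314641 -0.17615328  0.08149197] [-0.84648956 -0.41113725 -1.8664195 ] [-0.06881833 -0.02514225  0.00661145] 0.3062336331557638
```

Request:
arm_command(targets="0 0 1 0 0 0 0;0 0 2 0 0 0 0;0 0 3 0 0 0 0;0 0 3 0 0 0 0;0 0 3 0 0 0 0")

```text
time: 40.82
tool_pos: [0.5835, -0.1762, 0.0791]
tcp_rot: [-1.69, -2.648, -0.002]
wrist_force: [-0.1, 0.3, 0.7]
width: 0.304
```

```bash
python3 - <<'E'
from cap import *
s=bot.read_state();print(s["tool_pos"],s["wrist_force"],s["torque"],s["width"])
E
```

```text
[ 0.58346221 -0.17619842  0.07908772] [-0.12961766  0.32528547  0.74941895] [-0.05743827  0.08803046  0.02660764] 0.3035475829720694
```

Request:
arm_command(targets="0 0 1 0 0 0 0;0 0 1 0 0 0 0;0 0 1 0 0 0 0.35;0 0 1 0 0 0 0.45;0 0 1 0 0 0 0.55;0 0 1 0 0 0 0.55;0 0 1 0 0 0 0.55;0 0 1 0 0 0 0.55")

```text
time: 41.48
tool_pos: [0.5831, -0.1761, 0.0775]
tcp_rot: [-1.69, -2.647, -0.002]
wrist_force: [-1.1, -0.1, -0.4]
width: 0.545
```

```bash
python3 - <<'E'
from cap import *
s=snap("wrist","w40")[3];print(s["tool_pos"],s["wrist_force"],s["torque"],s["width"]);cap("w40",(.583,-.176))
E
```

```text
[ 0.58311016 -0.17608507  0.07753496] [-1.14427872 -0.12394622 -0.43899365] [ 0.04557012 -0.03246776 -0.00398568] 0.5453998850270018
w40 5729 ztop 0.1421 4267 ((599.9149780273438, -173.4371795654297), 30.093727111816406)
normal [-0.02   0.031  0.999]
```

View pics/w40.png

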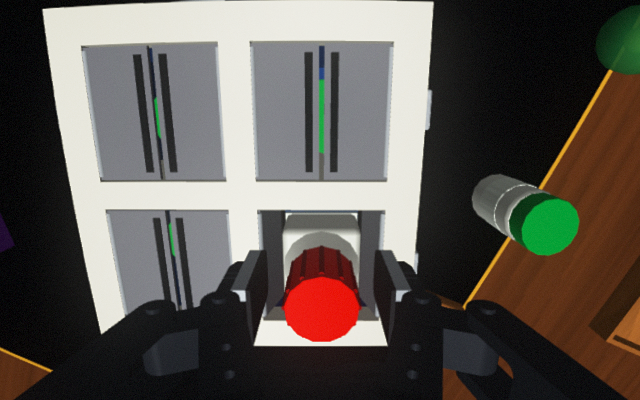

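Cap top at 0.142 (30 mm above the rim) as expected. Withdraw straight up.

Request:
arm_command(targets="0 0 -8 0 0 0 0.6;0 0 -25 0 0 0 0.65;0 0 -55 0 0 0 0.65;0 0 -90 0 0 0 0.65;0 0 -130 0 0 0 0.65;0 0 -170 0 0 0 0.65;0 0 -170 0 0 0 0.65;0 0 -170 0 0 0 0.65")

```text
time: 42.2
tool_pos: [0.5857, -0.1772, 0.2531]
tcp_rot: [1.686, 2.641, 0.005]
wrist_force: [-0.1, -0.0, -0.4]
width: 0.65
```

```bash
python3 - <<'E'
from cap import *
s=snap("wrist","w41")[3];snap("scene","s6");print(s["tool_pos"],s["wrist_force"],s["time"]);cap("w41",(.583,-.176))
im=cv2.imread("pics/s6.png");cv2.imwrite("pics/s6b.png",im)
a=np.load("scene0.npz")["im"].astype(int);d=(np.abs(a-im).max(2)>60);print("diff px",d.sum())
E
```

```text
[ 0.58572334 -0.17724024  0.25308453] [-0.06285184 -0.03027005 -0.3774678 ] 42.2
w41 945 ztop 0.1424 844 ((577.1390991210938, -182.79525756835938), 39.46693420410156)
normal [-0.352  0.934  0.057]
diff px 6244
```

View pics/w41.png

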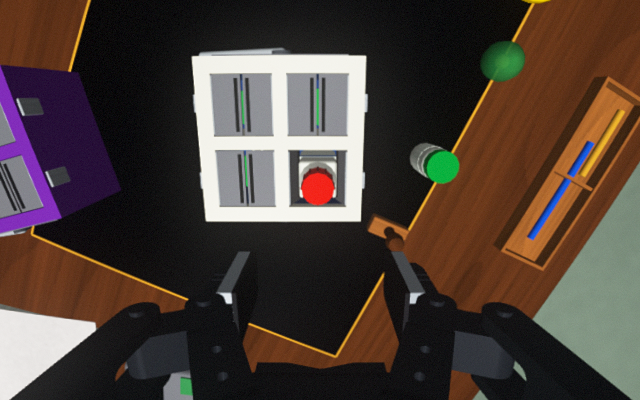

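View pics/s6b.png

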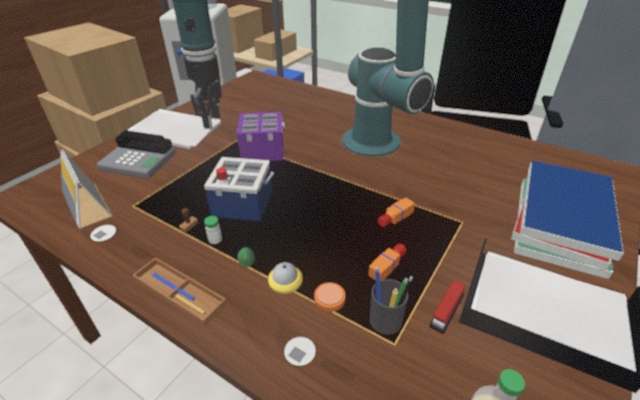

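Request:
arm_command(targets="0 0 0 0 0 0 0.65;0 0 0 0 0 0 0.65;0 0 0 0 0 0 0.65")

```text
time: 42.55
tool_pos: [0.5822, -0.176, 0.2458]
tcp_rot: [-1.688, -2.645, -0.001]
wrist_force: [0.2, -0.7, -0.8]
width: 0.649
```

```bash
python3 - <<'E'
from h import *
im,de,W,s=snap("wrist","w42")
hsv=cv2.cvtColor(im,cv2.COLOR_BGR2HSV)
m=(hsv[...,1]>150)&((hsv[...,0]<8)|(hsv[...,0]>172))&(np.hypot(W[...,0]-.583,W[...,1]+.176)<.03)&(W[...,2]>.138)
P=W[m];print(len(P),np.median(P[:,2]),cv2.minEnclosingCircle((P[:,:2]*1000).astype(np.float32)))
print(bot.finish_job())
E
```

```text
877 0.1411146779323212 ((587.4081420898438, -185.35897827148438), 27.68980598449707)
the job is handed in; nothing more can be done
None
```

The bottle is standing in the free cell, cell 4, let go of and with the arm clear. I handed the job in at about 42.6 s. `finish_job` gives no verdict, so whether it passed is unknown.

**What I did:** I felt the cell with the fingertips, stood the bottle on the desk, took it afresh by its cap and lowered it onto the cold disc.

**What went wrong on the way:**
- **Fingertips shorter than reported:** the real fingertips sit about 35 mm short of the reported TCP. I found this only when my first try at the cap closed above it. It meant my first feel had really gone only about 14 mm below the rim.
- **Mending it:** I laid the bottle back within about 2 mm of its start (camera fit) and felt cell 4 again. The tips got about 42 mm below the rim, past where a jar's top would be. At that depth I met about 6.5 N, which I took to be the finger links reaching the rim. Then I stood the bottle and took its cap again.
- **Which cell was felt:** only cell 4. The slits between the flaps already showed blue there and green in the other three.
- **Possible order problem:** the bottle stood upright once before the proper feel. If the judge counts that, the order could be in question.

**Last checks:**
- **Height:** the cap top is 141–142 mm above the desk, about 30 mm above the rim, which fits the bottle standing fully down on the disc.
- **Position and lean:** it looks upright and roughly centred. My last cap-centre fit was spoiled by stray pixels (a 28 mm radius for a 14 mm cap), so this rests on the picture and on the tool position when I let go.
- **Other things on the desk:** none look moved in the scene image.

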